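# Crib up a drying stand from L-shaped kiln props

## Robot

A 7-joint arm with a two-finger parallel gripper is mounted at the origin on a cart in front of the work surface, level with it; the furniture and walls round the work are solid. World frame = base frame: x ahead of the robot, y to its left, z up, the work surface at z = 0. Lengths are in m, angles in rad, forces in N, time in s.
With the tool pointing down it reaches from about 0.4 to 0.85 m from the base axis. Payload 4.5 kg.
Tool frame: the origin (TCP) lies midway between the tips of the shut fingers; the grasp point (between the pads) lies 19 mm behind it; z points along the fingers, y is the direction in which the jaws open and shut (so a half turn about z gives the same grasp; the last joint's range is limited). The gripper opens to 88 mm and grips with 3 to 60 N. Pads are 18 mm wide; open, the fingers measure 123 mm over their backs; the gripper's body (75 mm by 187 mm) begins 45 mm behind the grasp point.
Start: joints at [-1.138, 0.689, -0.195, 1.565, 0.157, 0.902, -0.215], TCP at [0.243, 0.576, 0.239] pointing down, gripper open.
Joint ranges: [-3.01, 3.01], [-0.46, 2.08], [-1.47, 1.51], [0.13, 2.56], [-1, 4.14], [0.04, 2.09], [-2.66, 2.66]. Speed limits (rad/s): [2.57, 2.57, 3.14, 3.14, 3.14, 3.14, 3.14].

## Interface

Orientations are given as a unit quaternion [x, y, z, w].
In Python, from plant import get_state, snapshot, finish_job, regions_of gives the robot as it stands.
- The arm moves only by the tool send_rows, never from a script. Its argument "series" is a list of rows, each an object of numbers: "grip": the opening, from 0 (shut) to 1 (fully open); "dx", "dy", "dz": the shift along the tool's x, y, z in mm; "turn": the turn about the tool's z in rad. A call has 1 to 20 rows; each row shifts and turns the commanded pose from where the row before left it, along the tool's axes as they then stand; what a row does not reach is not made up. A row lasts 1/10 s, in which the tool goes at most 50 mm and 8.59 degrees, less where a joint would pass 70% of its speed; a pose out of reach is approached as far as the arm can. A call is refused whole if a number of a shift passes 50 or a number of a turn 0.15, either way. A call with a gripper value outside its range is refused whole. The fingers move at their own pace and stop on an object; "force" is the grip in N (left out, the last holds). Time passes only in rows, so rows that do not move let the fingers close. It gives the time, the measured TCP pose, the force and the opening at its end, in the units of the state.
- get_state(): the state, without advancing time (a new reading comes with each control period).
- snapshot(name): name is "side" or "top"; returns a dict with "img" (480x640x3 uint8, red, green, blue), "depth" (480x640 float32, m along the optical axis (not along the pixel's ray), 0 where there is no reading), "fov_y" (degrees; the focal length in pixels is half the picture's height over the tangent of half this angle, whatever the lens; pixels are square), "cx", "cy" (the principal point, pixels), "k1" (the pictures are not rectified: a ray, as slopes to the right and down, at radius r is drawn at 1 + k1 r^2 times it, then the intrinsics apply), "R" (3x3) and "t" (3): a world point X has camera coordinates R X + t. Camera axes: x right, y down, z forward; pixel columns grow to the right and rows downward; lengths in m; the calibration is good to about 2 mm. A picture is of the moment at which its call begins.
- finish_job(): hands the job in, once; it reports no verdict.
Trained networks look in a picture, given as the dict that the camera call returned (one of the last four; its "shot" number tells which), for a name from the list of things; names that differ only in an ending like _2 or _b are one class to them, and where a whole thing is asked for, a point or a joint stands for the part that bears it (a point fixed in the world has none). Each returns a list of dicts, best first, with "score" (0 to 1); they miss things now and then, are a little off and sometimes report something else, mostly with a low value. They report only what shows in the picture. A call takes as long as a camera call.
- regions_of(picture, target): "pixels" (480x640 bool, what is visible of it) and "extent" ([left, top, right, bottom] in pixels, round what is visible of it).
The state is a dict: "clock": time; "q": joint angles; "qd": joint speeds; "joint_torque": joint torques, N m; "tool_pos": TCP position; "eef_rot": TCP orientation; "contact_force": force on the tool from outside, world axes, zero at the start; "moment": the same for the moment, N m; "opening": opening from 0.0 (shut) to 1.0 (fully open).
Only numpy, scipy, OpenCV 4.12 (cv2) and the standard library are available. Lean on these libraries where they do the work, as an engineer would, in place of code of your own. Each camera call takes 0.05 s, during which the arm holds its last target.

## Task

Build a drying stand in the middle of the square kiln plate: stack the three L-shaped kiln props flat on one another, squarely with the plate's edges and edge over edge, each turned half round from the one below so that the corners of the Ls point opposite ways in turn and the pile stays balanced. Then set the white plaster mould upright on the middle of the pile to dry. Leave the stoppers, cup, jug and spray bottle standing where they are.

Things in the scene. Friction and masses are not known exactly. Their poses are not given: they have to be found in the camera images.
- plate: square kiln plate fixed on the bench, pinkish tan, 124 x 124 mm, top 12 mm above the bench. Origin: centre of its underside, on the bench; x and y along its edges, z up
- prop_a: L-shaped kiln prop, pale brick, lying flat, one of three alike: equal legs 100 mm long outside, 42 mm wide, 24 mm thick, 0.18 kg. Origin: underside, centre of the 100 x 100 mm square the L spans. z up; outer corner at (-50, -50) mm, one leg along x (y -50 to -8, x -50 to 50), the other along y (x -50 to -8, y -50 to 50); the quarter x, y > -8 is open (stopper_a stands in it).
- prop_b: L-shaped kiln prop, pale brick, lying flat, one of three alike: equal legs 100 mm long outside, 42 mm wide, 24 mm thick, 0.18 kg. Origin: underside, centre of the 100 x 100 mm square the L spans. z up; outer corner at (-50, -50) mm, one leg along x (y -50 to -8, x -50 to 50), the other along y (x -50 to -8, y -50 to 50); the quarter x, y > -8 is open (stopper_b stands in it).
- prop_c: L-shaped kiln prop, pale brick, lying flat, one of three alike: equal legs 100 mm long outside, 42 mm wide, 24 mm thick, 0.18 kg. Origin: underside, centre of the 100 x 100 mm square the L spans. z up; outer corner at (-50, -50) mm, one leg along x (y -50 to -8, x -50 to 50), the other along y (x -50 to -8, y -50 to 50); the quarter x, y > -8 is open.
- prop_a_corner (a point): outer corner of the L prop_a, at its underside; (-50, -50, 0) mm in the prop's frame.
- prop_b_corner (a point): outer corner of the L prop_b, at its underside; (-50, -50, 0) mm in the prop's frame.
- prop_c_corner (a point): outer corner of the L prop_c, at its underside; (-50, -50, 0) mm in the prop's frame.
- mould: white plaster sprig mould, a plain block 50 mm (x) x 62 mm (y) x 26 mm high with a flower sunk in its top, 0.12 kg. Origin: centre of its underside, z up.
- stopper_a: black rubber stopper, slightly tapered, 44 x 44 mm, 50 mm high, 0.06 kg, loose; a bystander that stands in the open quarter of a prop, about 4 mm from one leg and about 32 mm clear of the other. Origin: centre of its underside.
- stopper_b: black rubber stopper, slightly tapered, 44 x 44 mm, 50 mm high, 0.06 kg, loose; a bystander that stands in the open quarter of a prop, about 4 mm from one leg and about 32 mm clear of the other. Origin: centre of its underside.
- cup: small terracotta cup, 62 mm across, 53 mm high, loose, a bystander. Origin: centre of its underside.
- spray: spray bottle with red head, 70 x 87 mm, 188 mm high, loose, a bystander. Origin: on the bench near its centre.
- jug: blue jug with handle, 76 x 119 mm (long way along its y), 118 mm high, loose, a bystander. Origin: on the bench near its centre.

How it is judged:
On the way:
1. the three props are piled on the plate, corners opposite in turn (((height (world z) of prop_a between 0.033 and 0.039 m and horizontal distance between prop_a and plate below 0.018 m and distance between prop_b and prop_c above 0.044 m and horizontal distance between prop_b_corner and prop_c_corner below 0.02 m and (angle between the x axis of prop_a and the x axis of plate, either way round below 0.17 rad or angle between the x axis of prop_a and the y axis of plate, either way round below 0.17 rad) and horizontal distance between each of prop_b, prop_c and prop_a below 0.012 m and angle between the x axis of each of prop_b, prop_c and the x axis of prop_a, either way round below 0.14 rad and horizontal distance between each of prop_b_corner, prop_c_corner and prop_a_corner above 0.12 m) or (height (world z) of prop_b between 0.033 and 0.039 m and horizontal distance between prop_b and plate below 0.018 m and distance between prop_a and prop_c above 0.044 m and horizontal distance between prop_a_corner and prop_c_corner below 0.02 m and (angle between the x axis of prop_b and the x axis of plate, either way round below 0.17 rad or angle between the x axis of prop_b and the y axis of plate, either way round below 0.17 rad) and horizontal distance between each of prop_a, prop_c and prop_b below 0.012 m and angle between the x axis of each of prop_a, prop_c and the x axis of prop_b, either way round below 0.14 rad and horizontal distance between each of prop_a_corner, prop_c_corner and prop_b_corner above 0.12 m) or (height (world z) of prop_c between 0.033 and 0.039 m and horizontal distance between prop_c and plate below 0.018 m and distance between prop_a and prop_b above 0.044 m and horizontal distance between prop_a_corner and prop_b_corner below 0.02 m and (angle between the x axis of prop_c and the x axis of plate, either way round below 0.17 rad or angle between the x axis of prop_c and the y axis of plate, either way round below 0.17 rad) and horizontal distance between each of prop_a, prop_b and prop_c below 0.012 m and angle between the x axis of each of prop_a, prop_b and the x axis of prop_c, either way round below 0.14 rad and horizontal distance between each of prop_a_corner, prop_b_corner and prop_c_corner above 0.12 m)) and angle between each of prop_a, prop_b, prop_c's own z axis and vertical below 0.06 rad), for 0.2 s.
At the end, for the whole second after the job is handed in: Props flat in a pile of three, any order; middle one within 18 mm of the plate's centre, 0.17 rad of square with it; the others within 12 mm of it and turned half round within 0.14 rad, their corners within 20 mm of each other. Mould upright on top, within 18 mm of each prop's centre; all at rest (all of step 1 and height (world z) of mould between 0.08 and 0.088 m and angle between mould's own z axis and vertical below 0.06 rad and horizontal distance between mould and prop_a below 0.018 m and horizontal distance between mould and prop_b below 0.018 m and horizontal distance between mould and prop_c below 0.018 m and linear speed of each of prop_a, prop_b, prop_c, mould below 0.02 m/s); the robot touches nothing.
It fails at once if the black rubber stopper is pushed more than 25 mm from its place or tipped (distance of stopper_a from where it was at the start of the episode above 0.025 m or angle between stopper_a's own z axis and vertical above 0.35 rad).
It fails at once if the black rubber stopper is pushed more than 25 mm from its place or tipped (distance of stopper_b from where it was at the start of the episode above 0.025 m or angle between stopper_b's own z axis and vertical above 0.35 rad).
It fails at once if the terracotta cup is pushed more than 25 mm from its place or tipped (distance of cup from where it was at the start of the episode above 0.025 m or angle between cup's own z axis and vertical above 0.35 rad).
It fails at once if the spray bottle is pushed more than 25 mm from its place or tipped (distance of spray from where it was at the start of the episode above 0.025 m or angle between spray's own z axis and vertical above 0.35 rad).
It fails at once if the blue jug is pushed more than 25 mm from its place or tipped (distance of jug from where it was at the start of the episode above 0.025 m or angle between jug's own z axis and vertical above 0.35 rad).
It also fails if it takes over 72 s, if anything falls off the work surface, if the arm or the gripper's body presses on something with over 40 N, if the wrist force passes 120 N, or if a joint passes its speed limit or range.

## Working session

There is one attempt and no reset: what is moved stays moved. The work goes in short steps, Python scripts to look and compute and a tool call to move; the robot and the scene stay as the last step left them, time stands still between calls to the robot, and variables do not carry over. Pictures are saved under pics/ and viewed, and the job is handed in when it is done.

Besides the shell and the picture viewer there is one more tool, called after "Emit:" by a JSON object that holds its "name" and its "arguments", one argument or row to a line. send_rows: Moves the arm, as the interface text tells. Its arguments: {"type":"object","properties":{"series":{"type":"array","items":{"type":"object","properties":{"grip":{"type":"number"},"dx":{"type":"number"},"dy":{"type":"number"},"dz":{"type":"number"},"turn":{"type":"number"}}}},"force":{"type":"number"}},"required":["series"]}

```bash
mkdir -p pics; ls; python3 - <<'E'
from plant import get_state, snapshot
import cv2,pickle
s=get_state();print({k:s[k] for k in s})
for n in("top","side"):
    p=snapshot(n);cv2.imwrite(f"pics/{n}0.png",p["img"][:,:,::-1]);print(n,{k:p[k] for k in p if k not in("img","depth")})
    pickle.dump(p,open(f"{n}0.pkl","wb"))
E
```

```text
pics
{'clock': 0.0, 'q': array([-1.13820117,  0.68997703, -0.19452519,  1.56635852,  0.15729865,
        0.90250342, -0.21506636]), 'qd': array([-1.33686344e-03,  2.15032206e-03,  6.07470153e-04,  1.49138982e-03,
        1.99558013e-04,  3.90666673e-04,  8.19477687e-05]), 'joint_torque': array([-1.74441593e-04, -5.27548957e+01, -1.26704369e+00, -1.53437823e+01,
       -5.26455254e-02,  6.49632333e-03,  1.76900080e-04]), 'tool_pos': array([0.24248367, 0.5753458 , 0.2379108 ]), 'eef_rot': array([ 1.98016241e-01,  9.80198301e-01, -9.19102225e-04, -1.20090508e-04]), 'contact_force': array([ 0.34058641, -0.12635224, -0.09048225]), 'moment': array([ 0.01297082, -0.00311553, -0.03689404]), 'opening': 1.0000281038950534}
top {'fov_y': 50.757935056027726, 'cx': 321.77026432031005, 'cy': 237.2580970357344, 'k1': -0.0602065069286585, 'R': array([[ 2.97595723e-02, -9.99549033e-01,  4.01220317e-03],
       [-9.89145975e-01, -3.00271990e-02, -1.43835351e-01],
       [ 1.43890962e-01,  3.11823917e-04, -9.89593499e-01]]), 't': array([0.17407783, 0.60354218, 0.88235405]), 'shot': 1}
side {'fov_y': 42.01107058921197, 'cx': 316.23382175351406, 'cy': 236.326535663421, 'k1': -0.09915705104855498, 'R': array([[ 0.94547037, -0.32465515,  0.02616877],
       [-0.13777926, -0.4714565 , -0.87106007],
       [ 0.29513158,  0.81995597, -0.4904789 ]]), 't': array([-0.5173552 ,  0.20015847,  1.03706844]), 'shot': 2}
```

View pics/top0.png

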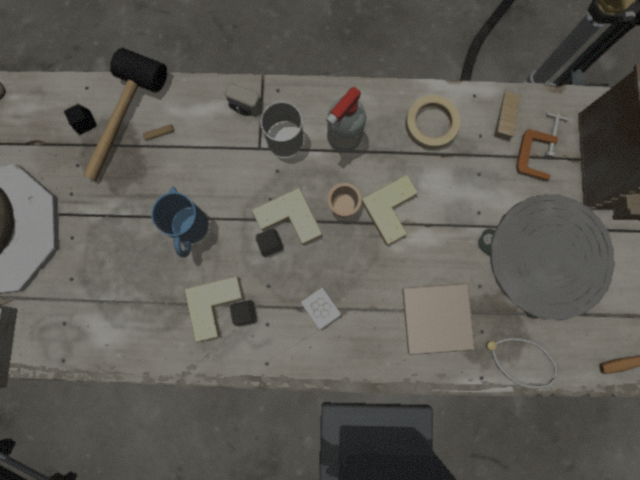

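View pics/side0.png

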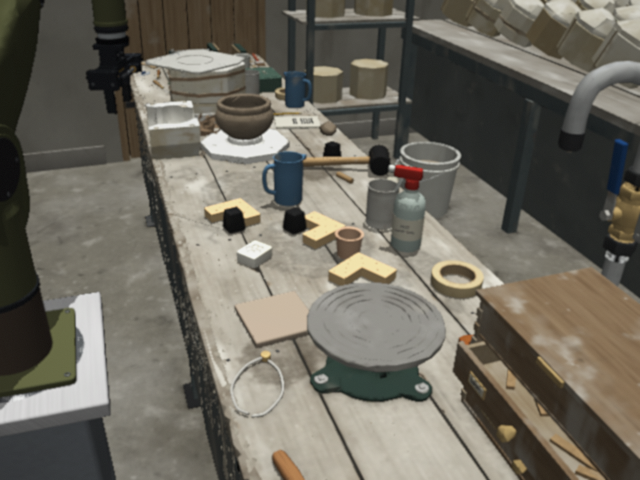

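```bash
cat > h.py <<'E'
import numpy as np,cv2,pickle
from scipy.optimize import minimize
def intr(p):
    f=240/np.tan(np.radians(p["fov_y"])/2); return f
def proj(p,X):
    X=np.atleast_2d(X); c=X@p["R"].T+p["t"]; s=c[:,:2]/c[:,2:]
    r2=(s**2).sum(1,keepdims=True); s=s*(1+p["k1"]*r2)
    return s*intr(p)+[p["cx"],p["cy"]]
def rays(p,uv):
    d=(np.atleast_2d(uv)-[p["cx"],p["cy"]])/intr(p); s=d.copy()
    for _ in range(10): s=d/(1+p["k1"]*(s**2).sum(1,keepdims=True))
    return np.c_[s,np.ones(len(s))]
def onplane(p,uv,z):
    d=rays(p,uv)@p["R"]; C=-p["R"].T@p["t"]; return C+d*((z-C[2])/d[:,2:])
def cloud(p,mask):
    v,u=np.nonzero(mask&(p["depth"]>0)); c=rays(p,np.c_[u,v])*p["depth"][v,u][:,None]
    return (c-p["t"])@p["R"],u,v
L=np.array([[-50,-50],[50,-50],[50,-8],[-8,-8],[-8,50],[-50,50]])/1000.
def rect(a,b): return np.array([[-a,-b],[a,-b],[a,b],[-a,b]])/2000.
SH={"L":(L,.024),"mould":(rect(50,62),.026),"plate":(rect(124,124),.012)}
def render(p,shape,pose,z0=0,box=None,S=4):
    poly,h=SH[shape]; x,y,a=pose; R=np.array([[np.cos(a),-np.sin(a)],[np.sin(a),np.cos(a)]])
    xy=poly@R.T+[x,y]; n=len(xy)
    # densify not needed, tiny distortion
    b=proj(p,np.c_[xy,np.full(n,z0)]); t=proj(p,np.c_[xy,np.full(n,z0+h)])
    u0,v0,u1,v1=box; im=np.zeros(((v1-v0)*S,(u1-u0)*S),np.uint8)
    f=lambda q: cv2.fillPoly(im,[np.round(((q-[u0,v0]+.5)*S-.5)*16).astype(np.int32)],255,shift=4)
    f(t); f(b)
    for i in range(n):
        j=(i+1)%n; f(np.array([b[i],b[j],t[j],t[i]]))
    return cv2.resize(im,None,fx=1/S,fy=1/S,interpolation=cv2.INTER_AREA)/255.
def fit(items,shape,x0,z0=0):
    """items: list of (pic,mask(float),ignore(bool))"""
    bs=[]
    for p,m,ig in items:
        v,u=np.nonzero(m>.5); bs.append((max(u.min()-20,0),max(v.min()-20,0),min(u.max()+21,640),min(v.max()+21,480)))
    def cost(q):
        c=0
        for (p,m,ig),b in zip(items,bs):
            r=render(p,shape,q,z0,b); sl=np.s_[b[1]:b[3],b[0]:b[2]]
            c+=(np.abs(r-m[sl])*~ig[sl]).sum()
        return c
    best=None
    for da in (0,):
        s=np.array([x0]*4,float)+np.array([[0,0,0],[.008,0,0],[0,.008,0],[0,0,.1]])
        r=minimize(cost,x0,method="Nelder-Mead",options=dict(initial_simplex=s,xatol=1e-5,fatol=.05,maxiter=200))
        r=minimize(cost,r.x,method="Nelder-Mead",options=dict(initial_simplex=r.x+np.array([[0,0,0],[.004,0,0],[0,.004,0],[0,0,.05]]),xatol=1e-5,fatol=.05,maxiter=200))
    return r.x,r.fun
E
python3 - <<'E'
from h import *
from plant import snapshot,regions_of
out={}
for n in("top","side"):
    p=snapshot(n); o=p["img"].copy(); out[n]=dict(pic=p,det={})
    for k in("prop","plate","mould","stopper","cup","spray","jug"):
        kk=k+"_a" if k in("prop","stopper") else k
        ds=regions_of(p,kk); out[n]["det"][k]=ds
        for d in ds:
            X,u,v=cloud(p,d["pixels"])
            print(n,k,round(d["score"],2),np.round(d["extent"]),d["pixels"].sum(),np.round(np.median(X,0),3),np.round(np.percentile(X[:,2],[5,95]),3))
            if d["score"]>.4:
                cs,_=cv2.findContours(d["pixels"].astype(np.uint8),0,1); cv2.drawContours(o,cs,-1,(255,0,0),1)
    cv2.imwrite(f"pics/{n}_seg.png",cv2.resize(o[150:390,150:490] if n=="top" else o[130:370,150:470],None,fx=2.3,fy=2.3)[:,:,::-1])
pickle.dump(out,open("seg0.pkl","wb"))
E
```

```text
top prop 0.97 [251. 192. 320. 242.] 1833 [0.641 0.249 0.023] [0.019 0.026]
top prop 0.96 [185. 277. 239. 341.] 2035 [0.476 0.397 0.023] [0.018 0.026]
top prop 0.71 [361. 176. 420. 246.] 1914 [0.666 0.067 0.023] [0.017 0.026]
top plate 0.78 [402. 282. 476. 356.] 4499 [ 0.456 -0.027  0.011] [0.008 0.014]
top mould 0.95 [297. 285. 337. 327.] 898 [0.469 0.192 0.024] [0.021 0.027]
top stopper 0.91 [227. 299. 256. 326.] 545 [0.456 0.329 0.047] [0.01  0.051]
top stopper 0.72 [254. 232. 283. 253.] 531 [0.585 0.289 0.047] [0.012 0.051]
top cup 0.86 [329. 184. 357. 219.] 843 [0.677 0.153 0.022] [0.001 0.052]
top spray 0.88 [329.  86. 368. 157.] 1919 [0.786 0.156 0.121] [0.018 0.187]
top jug 0.79 [153. 185. 210. 256.] 2469 [0.622 0.453 0.064] [0.003 0.117]
side prop 0.88 [327. 255. 399. 284.] 1367 [0.666 0.051 0.02 ] [0.001 0.023]
side prop 0.65 [303. 210. 347. 250.] 967 [0.637 0.229 0.02 ] [0.001 0.023]
side plate 0.78 [234. 292. 307. 346.] 2813 [ 0.452 -0.038  0.009] [0.005 0.011]
side mould 0.81 [237. 236. 270. 274.] 696 [0.47  0.178 0.02 ] [-0.001  0.024]
side mould 0.24 [202. 197. 261. 225.] 782 [0.474 0.384 0.02 ] [-0.001  0.023]
side stopper 0.89 [225. 208. 248. 235.] 523 [0.457 0.316 0.026] [0.003 0.048]
side stopper 0.75 [281. 208. 306. 236.] 538 [0.587 0.276 0.027] [0.    0.047]
side cup 0.56 [335. 225. 363. 262.] 762 [0.668 0.138 0.034] [0.003 0.05 ]
side spray 0.61 [390. 168. 427. 253.] 2499 [0.797 0.134 0.09 ] [0.001 0.182]
side jug 0.97 [262. 151. 306. 207.] 1733 [0.614 0.419 0.07 ] [0.005 0.113]
side jug 0.16 [328. 255. 398. 287.] 1515 [0.668 0.051 0.02 ] [-0.001  0.023]
```

View pics/top_seg.png

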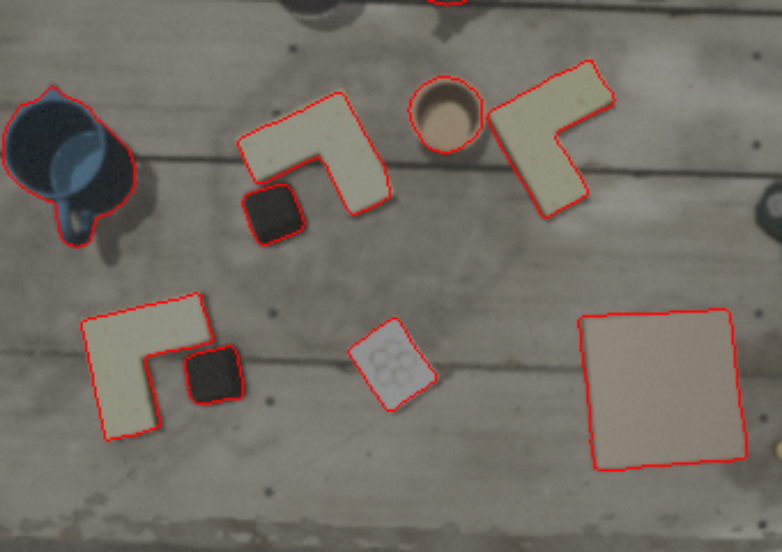

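View pics/side_seg.png

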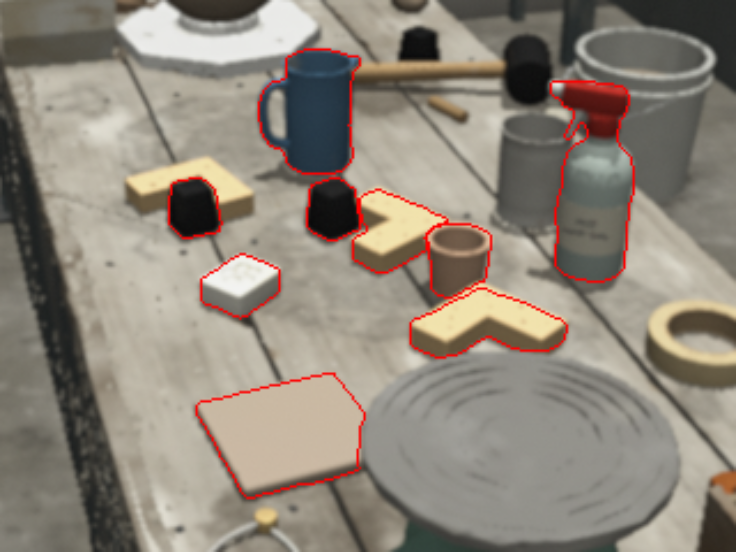

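```bash
cat > fit0.py <<'E'
from h import *
out=pickle.load(open("seg0.pkl","rb"))
T=out["top"];S=out["side"]
def ig(o):
    m=np.zeros((480,640),np.uint8)
    for k in("stopper","cup","spray","jug"):
        for d in o["det"][k]:
            if d["score"]>.5: m|=d["pixels"].astype(np.uint8)
    return cv2.dilate(m,np.ones((3,3)))>0
igT,igS=ig(T),ig(S)
def go(name,shape,dT,dS,inits):
    for lab,it in(("top",[(T["pic"],dT["pixels"]*1.,igT)]),("side",[(S["pic"],dS["pixels"]*1.,igS)] if dS is not None else None)):
        if it is None: continue
        r=min((fit(it,shape,i) for i in inits),key=lambda r:r[1])
        print(name,lab,np.round(r[0],4),"cost",round(r[1],1))
P=T["det"]["prop"];Q=S["det"]["prop"]
c=lambda d:np.median(cloud(T["pic"],d["pixels"])[0],0)[:2]
for nm,d,q in(("mid",P[0],Q[1]),("left",P[1],None),("right",P[2],Q[0])):
    go(nm,"L",d,q,[[*c(d),a] for a in np.arange(0,6.28,.785)])
m=T["det"]["mould"][0];go("mould","mould",m,S["det"]["mould"][0],[[*c(m),a] for a in(-.8,0,.6,1.2)])
m=T["det"]["plate"][0];go("plate","plate",m,None,[[*c(m),a] for a in(0,.1)])
p=T["pic"]
for d in T["det"]["stopper"]+T["det"]["cup"]:
    X,_,_=cloud(p,d["pixels"]); X=X[X[:,2]>.04]; print(np.round([X.min(0),X.max(0),X.mean(0)],3).tolist())
X,u,v=cloud(p,np.ones((480,640),bool))
for nm,s in(("wheel",(X[:,2]>.05)&(abs(X[:,1]+.2)<.2)&(abs(X[:,0]-.55)<.2)),):
    print(nm,np.round([X[s].min(0),X[s].max(0),np.median(X[s],0)],3).tolist())
E
python3 fit0.py
```

```text
mid top [0.6281 0.2596 2.0821] cost 155.9
mid side [0.6285 0.2534 2.1237] cost 43.9
left top [0.4621 0.3826 3.4128] cost 109.3
right top [0.6599 0.0519 3.6664] cost 102.2
right side [0.661  0.0473 3.7012] cost 145.4
mould top [ 0.4697  0.1916 -0.9591] cost 50.7
mould side [ 0.4718  0.1864 -0.8312] cost 57.9
plate top [ 0.4568 -0.0289  0.1041] cost 113.3
[[0.438, 0.315, 0.04], [0.476, 0.353, 0.054], [0.457, 0.333, 0.048]]
[[0.567, 0.27, 0.04], [0.609, 0.314, 0.053], [0.588, 0.292, 0.048]]
[[0.639, 0.126, 0.04], [0.7, 0.183, 0.057], [0.673, 0.154, 0.05]]
wheel [[0.459, -0.383, 0.05], [0.75, -0.098, 0.203], [0.587, -0.225, 0.104]]
```

```bash
python3 - <<'E'
from h import *
out=pickle.load(open("seg0.pkl","rb"))
for n,(x0,y0,x1,y1) in(("top",(150,150,490,390)),("side",(150,130,470,370))):
    p=out[n]["pic"]; k=4
    o=cv2.resize(p["img"],None,fx=k,fy=k,interpolation=cv2.INTER_CUBIC)
    for s,q in(("L",(.6281,.2596,2.0821)),("L",(.4621,.3826,3.4128)),("L",(.6599,.0519,3.6664)),("mould",(.4697,.1916,-.9591)),("plate",(.4568,-.0289,.1041))):
        poly,h=SH[s];a=q[2];R=np.array([[np.cos(a),-np.sin(a)],[np.sin(a),np.cos(a)]]);xy=poly@R.T+q[:2]
        for z,c in((0,(0,255,0)),(h,(255,0,0))):
            cv2.polylines(o,[np.round((proj(p,np.c_[xy,np.full(len(xy),z)])+.5)*k-.5).astype(int)],True,c,1)
    o=o[y0*k:y1*k,x0*k:x1*k]
    if n=="top":
        cv2.imwrite("pics/ovA.png",o[0:480,350:1150][:,:,::-1]);cv2.imwrite("pics/ovB.png",o[480:960,0:800][:,:,::-1])
    else: cv2.imwrite("pics/ovS.png",o[200:700,100:900][:,:,::-1])
E
```

```text
(no output)
```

View pics/ovA.png

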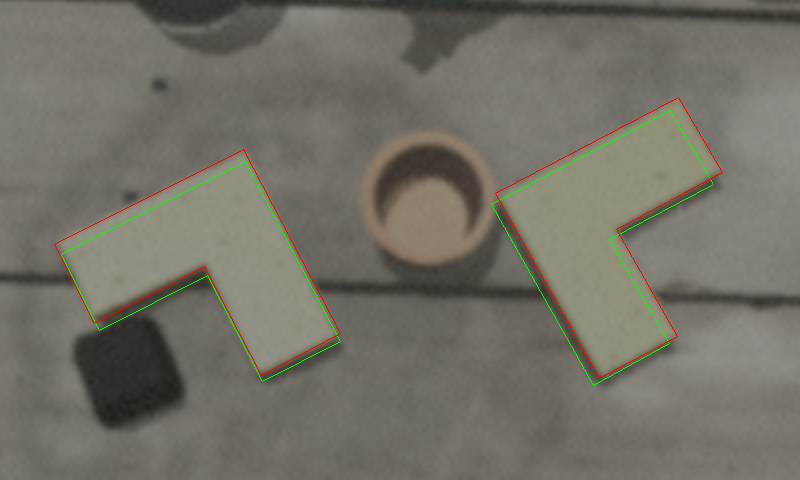

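View pics/ovS.png

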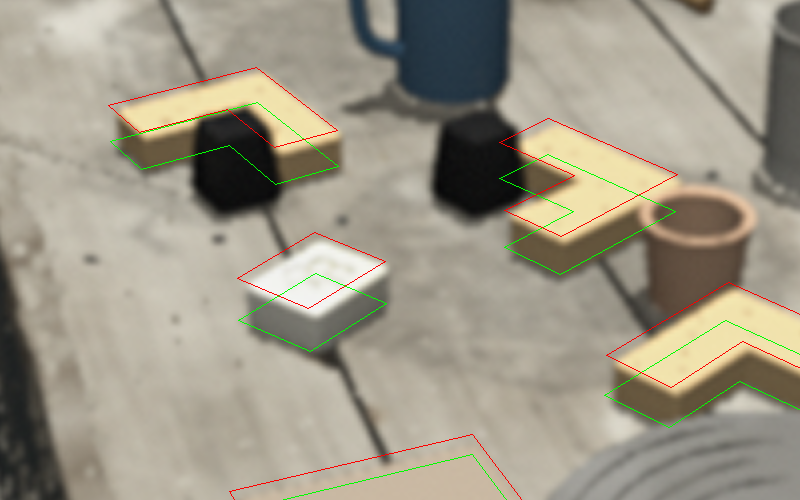

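```bash
python3 - <<'E'
from h import *
out=pickle.load(open("seg0.pkl","rb"))
T=out["top"];p=T["pic"]
for k,z in(("prop",.024),("mould",.026),("plate",.012)):
  for d in T["det"][k]:
    cs,_=cv2.findContours(d["pixels"].astype(np.uint8),0,cv2.CHAIN_APPROX_NONE);c=max(cs,key=len)
    a=cv2.approxPolyDP(c,3,True)[:,0]; X=onplane(p,a,z)[:,:2]
    e=np.roll(X,-1,0)-X
    print(k,a.tolist(),np.round(np.linalg.norm(e,axis=1)*1000,1),np.round(np.degrees(np.arctan2(e[:,1],e[:,0])),1))
o=np.hstack([cv2.resize(p["img"][185:250,245:325],None,fx=5,fy=5,interpolation=0),cv2.resize(p["img"][170:235+15,355:355+80],None,fx=5,fy=5,interpolation=0)[:325]])
cv2.imwrite("pics/raw.png",o[:,:,::-1])
X,u,v=cloud(p,np.ones((480,640),bool)); s=(u>240)&(u<330)&(v>185)&(v<250)
zi=np.zeros((480,640));zi[v,u]=X[:,2]*1000
print(np.round(zi[186:246:3,285]).astype(int)); print(np.round(zi[210,245:330:3]).astype(int))
C=-p["R"].T@p["t"];print("C",C)
E
```

```text
prop [[253, 211], [261, 229], [288, 218], [303, 243], [319, 235], [317, 222], [298, 190]] [37.8 54.6 55.2 33.4 25.  71.3 93.7] [-153.7  -65.7 -147.3  -61.4   10.4   32.1  117.3]
prop [[237, 278], [185, 290], [196, 341], [219, 335], [213, 305], [242, 298]] [98.5 95.6 43.3 55.8 54.7 38.1] [ 104.8 -164.2  -73.6   14.6  -74.6   17. ]
prop [[407, 176], [361, 201], [386, 244], [405, 234], [391, 209], [417, 193]] [101.1  93.9  40.7  54.   59.   37.8] [ 120.6 -149.1  -60.6   29.7  -56.5   30.4]
mould [[322, 288], [301, 302], [318, 328], [339, 315]] [46.2 56.4 44.9 58.2] [ 125.3 -144.8  -56.8   34. ]
plate [[465, 284], [401, 289], [408, 353], [474, 348]] [121.4 118.1 123.3 119.1] [  96.  -173.1  -84.5    7.8]
[-2 -3 -2 24 23 23 21 21 25 25 24 10 -6 -1 -4  0 -3 -1 -1  1]
[ 0 -2 -1 22 24 22 23 24 23 24 19 24 23 24 23 22 25 26 25 24 26 26  0 -4
 -1 -1 -3  2 -1]
C [0.46484806 0.19184687 0.9592841 ]
```

View pics/raw.png

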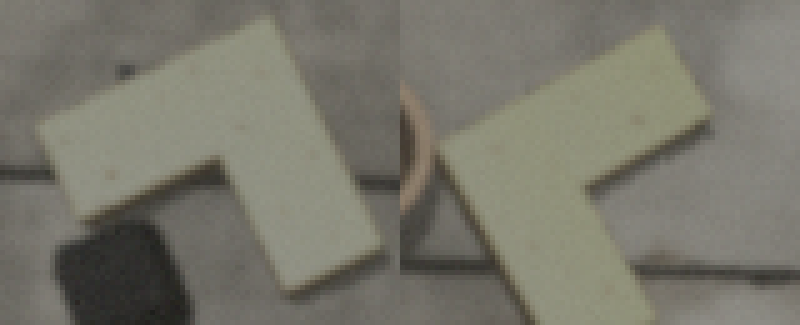

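View pics/ovB.png

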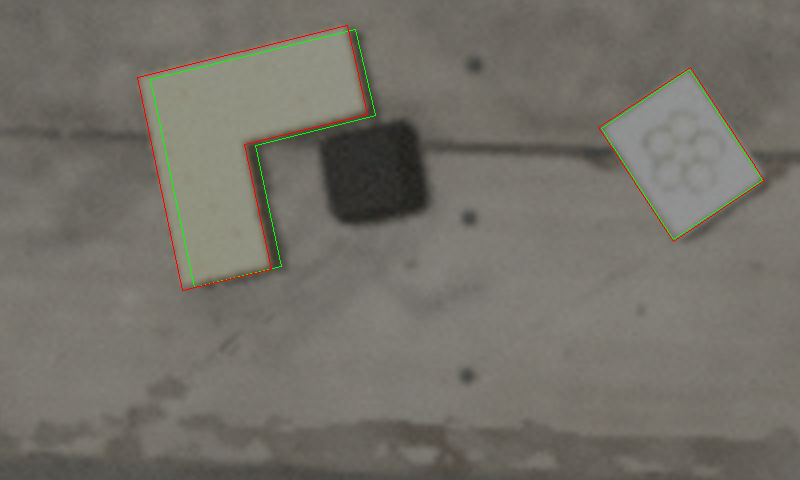

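```bash
cat >> h.py <<'E'
def render_top(p,shape,pose,z,box,S=4):
    poly,h=SH[shape]; x,y,a,s=pose; R=np.array([[np.cos(a),-np.sin(a)],[np.sin(a),np.cos(a)]])
    xy=s*poly@R.T+[x,y]
    t=proj(p,np.c_[xy,np.full(len(xy),z)])
    u0,v0,u1,v1=box; im=np.zeros(((v1-v0)*S,(u1-u0)*S),np.uint8)
    cv2.fillPoly(im,[np.round(((t-[u0,v0]+.5)*S-.5)*16).astype(np.int32)],255,shift=4)
    return cv2.resize(im,None,fx=1/S,fy=1/S,interpolation=cv2.INTER_AREA)/255.
def fit_top(p,m,ig,shape,z,x0):
    m=m*1.; v,u=np.nonzero(m>.5); b=(max(u.min()-15,0),max(v.min()-15,0),min(u.max()+16,640),min(v.max()+16,480)); sl=np.s_[b[1]:b[3],b[0]:b[2]]
    cost=lambda q:(np.abs(render_top(p,shape,q,z,b)-m[sl])*~ig[sl]).sum()
    x=np.array([*x0,.98])
    for k in(1,.5,.3):
        s=x+k*np.array([[0,0,0,0],[.008,0,0,0],[0,.008,0,0],[0,0,.1,0],[0,0,0,.02]])
        r=minimize(cost,x,method="Nelder-Mead",options=dict(initial_simplex=s,xatol=1e-5,fatol=.05,maxiter=300)); x=r.x
    return r.x,r.fun
E
cat > fit1.py <<'E'
from h import *
out=pickle.load(open("seg0.pkl","rb"))
for n in("top","side"):
    o=out[n];p=o["pic"];m=np.zeros((480,640),np.uint8)
    for k in("stopper","cup","spray","jug"):
        for d in o["det"][k]:
            if d["score"]>.5: m|=d["pixels"].astype(np.uint8)
    ig=cv2.dilate(m,np.ones((5,5)))>0
    hsv=cv2.cvtColor(p["img"],cv2.COLOR_RGB2HSV)
    for nm,sh,z,q in(("mid","L",.024,(.6281,.2596,2.08)),("left","L",.024,(.4621,.3826,3.41)),("right","L",.024,(.66,.052,3.67)),("mould","mould",.026,(.4697,.1916,-.96)),("plate","plate",.012,(.4568,-.0289,.104))):
        c=proj(p,[*q[:2],z])[0]
        ds=[d for k in("prop","mould","plate") for d in o["det"][k] if np.hypot(d["extent"][0]/2+d["extent"][2]/2-c[0],d["extent"][1]/2+d["extent"][3]/2-c[1])<15]
        if not ds: print(nm,"none");continue
        mk=ds[0]["pixels"]
        if n=="side":
            # top face = bright part
            V=hsv[:,:,2].astype(float); med=np.percentile(V[mk],85); mk=mk&(V>.75*med)
        r=fit_top(p,mk,ig,sh,z,q); print(n,nm,np.round(r[0],4),round(r[1],1),mk.sum())
E
python3 fit1.py
```

```text
top mid [0.6266 0.2588 2.0632 0.9907] 79.4 1833
top left [0.4621 0.3815 3.4055 0.9947] 125.9 2035
top right [0.6576 0.0531 3.6653 1.0047] 92.4 1914
top mould [ 0.4697  0.1915 -0.9418  0.9825] 35.1 898
top plate [ 0.4571 -0.0278  0.106   1.0017] 114.3 4499
side mid [0.6289 0.2512 2.0533 0.995 ] 28.4 610
side left [0.4639 0.374  3.402  0.9946] 29.5 473
side right [0.6591 0.0439 3.6692 0.9847] 48.9 793
side mould [ 0.4708  0.1822 -0.9223  0.9991] 23.2 372
side plate [ 0.4573 -0.0361  0.0923  0.9714] 199.9 2517
```

```bash
cat > mv.py <<'E'
import sys,numpy as np
from plant import get_state
def st():
    s=get_state(); q=s["eef_rot"]; x,y,z,w=q
    yx,yy=2*(x*y-z*w),1-2*(x*x+z*z)
    return s,np.degrees(np.arctan2(yy,yx))
def show(s,psi):
    q=s["eef_rot"];x,y,z,w=q; zz=1-2*(x*x+y*y)
    print("t",round(s["clock"],2),"pos",np.round(s["tool_pos"]*1000,1),"psi",round(psi,2),"tilt",round(np.degrees(np.arccos(min(1,-zz))),2),"F",np.round(s["contact_force"],1),"open mm",round(88*s["opening"],1),"q",np.round(s["q"],2))
def plan(x,y,z,psi):
    s,p=st();show(s,p)
    t=-((psi-p+180)%360-180)
    d=np.array([x,y,z])-s["tool_pos"]*1000
    a=np.radians(psi); ty=np.array([np.cos(a),np.sin(a)]); tx=np.array([-np.sin(a),np.cos(a)])
    print("turn",round(np.radians(t),4),"then dx",round(d[:2]@tx,1),"dy",round(d[:2]@ty,1),"dz",round(-d[2],1),"dist",round(np.hypot(*d[:2]),1))
if __name__=="__main__":
    if len(sys.argv)==1: show(*st())
    else: plan(*map(float,sys.argv[1:]))
E
python3 mv.py 687 56 160 30
```

```text
t 0.9 pos [242.7 576.  238.7] psi 67.15 tilt 0.0 F [-0.5  0.2  0.6] open mm 88.2 q [-1.14  0.69 -0.19  1.57  0.16  0.9  -0.22]
turn 0.6484 then dx -672.5 dy 124.8 dz 78.7 dist 684.0
```

Emit:
{"name": "send_rows", "arguments": {
  "series": [
    {"turn": 0.13, "grip": 0.62},
    {"turn": 0.13},
    {"turn": 0.13},
    {"turn": 0.13},
    {"turn": 0.128},
    {"dx": -20, "dy": 3.7},
    {"dx": -36, "dy": 6.7},
    {"dx": -36, "dy": 6.7},
    {"dx": -36, "dy": 6.7},
    {"dx": -36, "dy": 6.7},
    {"dx": -36, "dy": 6.7},
    {"dx": -36, "dy": 6.7},
    {"dx": -36, "dy": 6.7},
    {"dx": -36, "dy": 6.7},
    {"dx": -36, "dy": 6.7}
  ],
  "force": 40
}}

```text
schema error: expected keys grip, dx, dy, dz, turn
```

```bash
python3 mv.py 687 56 150 30
```

```text
t 0.9 pos [242.7 576.  238.7] psi 67.15 tilt 0.0 F [-0.5  0.2  0.6] open mm 88.2 q [-1.14  0.69 -0.19  1.57  0.16  0.9  -0.22]
turn 0.6484 then dx -672.5 dy 124.8 dz 88.7 dist 684.0
```

Emit:
{"name": "send_rows", "arguments": {
  "series": [
    {"dx": 0, "dy": 0, "dz": 0, "turn": 0.13, "grip": 0.64},
    {"dx": 0, "dy": 0, "dz": 0, "turn": 0.13, "grip": 0.64},
    {"dx": 0, "dy": 0, "dz": 0, "turn": 0.13, "grip": 0.64},
    {"dx": 0, "dy": 0, "dz": 0, "turn": 0.13, "grip": 0.64},
    {"dx": 0, "dy": 0, "dz": 0, "turn": 0.128, "grip": 0.64},
    {"dx": -20, "dy": 3.7, "dz": 0, "turn": 0, "grip": 0.64},
    {"dx": -36, "dy": 6.7, "dz": 0, "turn": 0, "grip": 0.64},
    {"dx": -36, "dy": 6.7, "dz": 0, "turn": 0, "grip": 0.64},
    {"dx": -36, "dy": 6.7, "dz": 0, "turn": 0, "grip": 0.64},
    {"dx": -36, "dy": 6.7, "dz": 0, "turn": 0, "grip": 0.64},
    {"dx": -36, "dy": 6.7, "dz": 0, "turn": 0, "grip": 0.64},
    {"dx": -36, "dy": 6.7, "dz": 0, "turn": 0, "grip": 0.64},
    {"dx": -36, "dy": 6.7, "dz": 0, "turn": 0, "grip": 0.64},
    {"dx": -36, "dy": 6.7, "dz": 0, "turn": 0, "grip": 0.64},
    {"dx": -36, "dy": 6.7, "dz": 0, "turn": 0, "grip": 0.64}
  ],
  "force": 40
}}

```text
clock: 2.4
tool_pos: [0.4711, 0.3091, 0.2389]
eef_rot: [0.5, 0.866, 0.0, 0.0]
contact_force: [1.0, 0.5, 0.6]
opening: 0.64
```

```bash
python3 mv.py 687 56 150 30
```

```text
t 2.4 pos [471.1 309.1 238.9] psi 30.03 tilt 0.03 F [1.  0.5 0.6] open mm 56.3 q [-0.63  0.6  -0.05  1.76  0.04  0.78 -0.18]
turn 0.0006 then dx -327.1 dy 60.4 dz 88.9 dist 332.7
```

Emit:
{"name": "send_rows", "arguments": {
  "series": [
    {"dx": -36, "dy": 6.7, "dz": 0, "turn": 0, "grip": 0.64},
    {"dx": -36, "dy": 6.7, "dz": 10, "turn": 0, "grip": 0.64},
    {"dx": -36, "dy": 6.7, "dz": 10, "turn": 0, "grip": 0.64},
    {"dx": -36, "dy": 6.7, "dz": 12, "turn": 0, "grip": 0.64},
    {"dx": -36, "dy": 6.7, "dz": 12, "turn": 0, "grip": 0.64},
    {"dx": -36, "dy": 6.7, "dz": 12, "turn": 0, "grip": 0.64},
    {"dx": -36, "dy": 6.7, "dz": 12, "turn": 0, "grip": 0.64},
    {"dx": -36, "dy": 6.7, "dz": 11, "turn": 0, "grip": 0.64},
    {"dx": -39, "dy": 6.8, "dz": 10, "turn": 0, "grip": 0.64},
    {"dx": 0, "dy": 0, "dz": 0, "turn": 0, "grip": 0.64}
  ]
}}

```text
clock: 3.4
tool_pos: [0.6884, 0.0489, 0.1479]
eef_rot: [0.504, 0.864, -0.002, 0.002]
contact_force: [-0.4, -0.9, 0.3]
opening: 0.638
```

```bash
cat > look.py <<'E'
import sys
from h import *
from plant import snapshot,get_state
tag=sys.argv[1]; s=get_state(); P=s["tool_pos"]
q=s["eef_rot"];x,y,z,w=q; ty=np.array([2*(x*y-z*w),1-2*(x*x+z*z),0]); tx=np.array([1-2*(y*y+z*z),2*(x*y+z*w),0])
W=.044*s["opening"]
for n in sys.argv[2:]:
    p=snapshot(n); pickle.dump(p,open(f"{n}_{tag}.pkl","wb"))
    k=4;o=cv2.resize(p["img"],None,fx=k,fy=k,interpolation=cv2.INTER_CUBIC)
    c=proj(p,P)[0]
    for sg in(-1,1):
        for r in((0,.0175),):
            a=[P+ty*sg*(W+d)+tx*e for d in r for e in(-.009,.009)]
            uv=proj(p,np.array(a)[[0,1,3,2]])
            cv2.polylines(o,[np.round((uv+.5)*k-.5).astype(int)],True,(255,0,0),1)
    u,v=(np.array(c)*k).astype(int); u0=min(max(u-320,0),640*k-640);v0=min(max(v-300,0),480*k-480)
    cv2.imwrite(f"pics/{n}_{tag}.png",o[v0:v0+480,u0:u0+640][:,:,::-1])
E
python3 look.py a top side; python3 mv.py
```

```text
t 3.5 pos [686.2  56.1 149.1] psi 29.9 tilt 0.04 F [-0.1  1.1  0.6] open mm 56.4 q [-0.1   0.88 -0.09  1.43  0.09  0.84  0.3 ]
```

View pics/side_a.png

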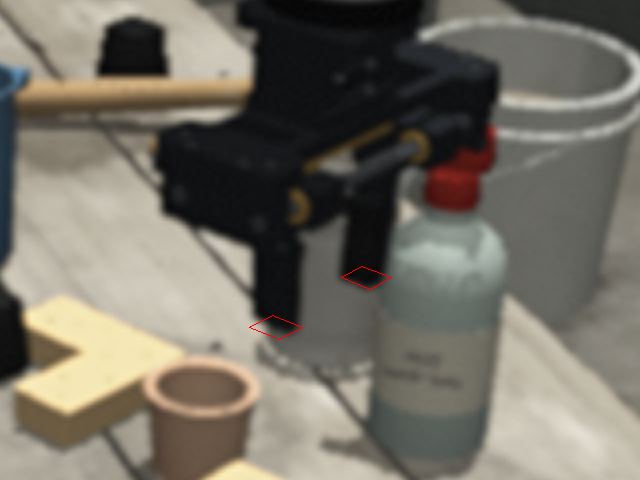

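View pics/top_a.png

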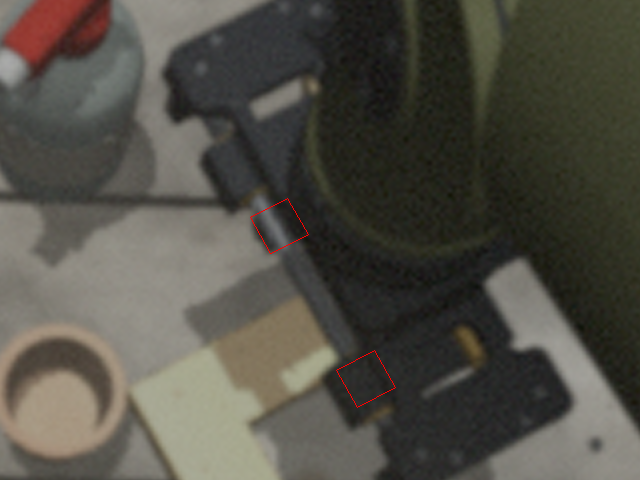

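```bash
python3 mv.py 688.2 51.6 40 30.2
```

```text
t 3.5 pos [686.2  56.1 149.1] psi 29.9 tilt 0.04 F [-0.1  1.1  0.6] open mm 56.4 q [-0.1   0.88 -0.09  1.43  0.09  0.84  0.3 ]
turn -0.0053 then dx -4.9 dy -0.5 dz 109.1 dist 5.0
```

Emit:
{"name": "send_rows", "arguments": {
  "series": [
    {"dx": -4.9, "dy": -0.5, "dz": 20, "turn": -0.005, "grip": 0.64},
    {"dx": 0, "dy": 0, "dz": 30, "turn": 0, "grip": 0.64},
    {"dx": 0, "dy": 0, "dz": 30, "turn": 0, "grip": 0.64},
    {"dx": 0, "dy": 0, "dz": 29, "turn": 0, "grip": 0.64},
    {"dx": 0, "dy": 0, "dz": 0, "turn": 0, "grip": 0.64}
  ]
}}

```text
clock: 4.0
tool_pos: [0.6842, 0.055, 0.0372]
eef_rot: [0.496, 0.868, -0.002, -0.004]
contact_force: [-1.1, 0.2, 0.1]
opening: 0.641
```

```bash
python3 look.py b top side; python3 mv.py
```

```text
t 4.1 pos [687.9  54.5  41.4] psi 30.41 tilt 0.06 F [ 0.5 -0.3  0. ] open mm 56.2 q [-0.11  1.02 -0.08  1.47  0.11  0.66  0.3 ]
```

View pics/side_b.png

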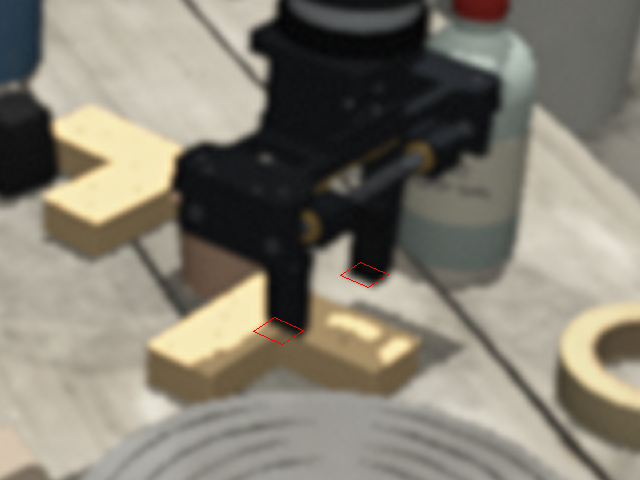

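View pics/top_b.png

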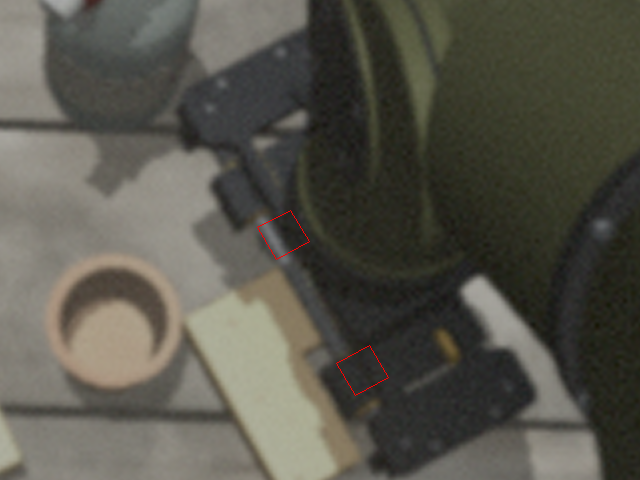

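```bash
cat > cmd.py <<'E'
# bookkeeping of commanded pose: python3 cmd.py n,dx,dy,dz,turn ...   (n rows each)
import json,sys,numpy as np,os
def load(): return json.load(open("cmd.json"))
def apply(rows):
    x,y,z,p=load()
    for n,dx,dy,dz,t in rows:
        for _ in range(int(n)):
            a=np.radians(p); x+=-np.sin(a)*dx+np.cos(a)*dy; y+=np.cos(a)*dx+np.sin(a)*dy; z-=dz; p-=np.degrees(t)
    json.dump([x,y,z,p],open("cmd.json","w"))
if __name__=="__main__":
    if len(sys.argv)>1: apply([list(map(float,a.split(","))) for a in sys.argv[1:]])
    print("cmd",np.round(load(),2))
E
cat > plan.py <<'E'
import sys,numpy as np
from cmd import load
from mv import st,show
show(*st())
cx,cy,cz,cp=load(); print("cmd",np.round([cx,cy,cz,cp],1))
if len(sys.argv)>1:
    x,y,z,psi=map(float,sys.argv[1:5]); t=-((psi-cp+180)%360-180)
    a=np.radians(psi);d=np.array([x-cx,y-cy])
    print("turn",round(np.radians(t),4),"then dx",round(d@[-np.sin(a),np.cos(a)],1),"dy",round(d@[np.cos(a),np.sin(a)],1),"dz",round(cz-z,1),"dist",round(np.hypot(*d),1))
E
mv cmd.py cmdp.py; sed -i 's/from cmd import/from cmdp import/' plan.py
echo '[243,576,239,67.16]'>cmd.json
python3 cmdp.py 4,0,0,0,.13 1,0,0,0,.128 1,-20,3.7,0,0 9,-36,6.7,0,0 8,-36,6.7,0,0 1,-39,6.8,89,0 1,-4.9,-.5,109,-.005
python3 plan.py 688.2 51.6 4 30.2
python3 - <<'E'
from h import *
import json
x,y,z,psi=json.load(open("cmd.json"));P=np.array([x,y,z])/1000;a=np.radians(psi)
ty=np.array([np.cos(a),np.sin(a),0]);tx=np.array([-np.sin(a),np.cos(a),0]);W=.028
for n in("side","top"):
    p=pickle.load(open(n+"_b.pkl","rb"));k=5;o=cv2.resize(p["img"],None,fx=k,fy=k,interpolation=cv2.INTER_CUBIC)
    for sg in(-1,1):
        for h in(0,.02):
            uv=proj(p,np.array([P+ty*sg*(W+d)+tx*e+[0,0,h] for d,e in((0,-.009),(0,.009),(.0175,.009),(.0175,-.009))]))
            cv2.polylines(o,[np.round((uv+.5)*k-.5).astype(int)],True,(255,0,0),1)
    for sh,q,z in(("L",(.6591,.0439,3.669),.024),("L",(.6576,.0531,3.665),.024)):
        R=np.array([[np.cos(q[2]),-np.sin(q[2])],[np.sin(q[2]),np.cos(q[2])]]);xy=L@R.T+q[:2]
        cv2.polylines(o,[np.round((proj(p,np.c_[xy,np.full(6,z)])+.5)*k-.5).astype(int)],True,(0,0,255) if q[0]>.659 else (0,255,0),1)
    u,v=(proj(p,P)[0]*k).astype(int)
    cv2.imwrite(f"pics/{n}_b2.png",o[v-300:v+250,u-350:u+350][:,:,::-1])
E
```

```text
cmd [688.55  52.85  41.    30.32]
t 4.1 pos [687.9  54.5  41.4] psi 30.41 tilt 0.06 F [ 0.5 -0.3  0. ] open mm 56.2 q [-0.11  1.02 -0.08  1.47  0.11  0.66  0.3 ]
cmd [688.5  52.9  41.   30.3]
turn 0.0021 then dx -0.9 dy -0.9 dz 37.0 dist 1.3
```

View pics/side_b2.png

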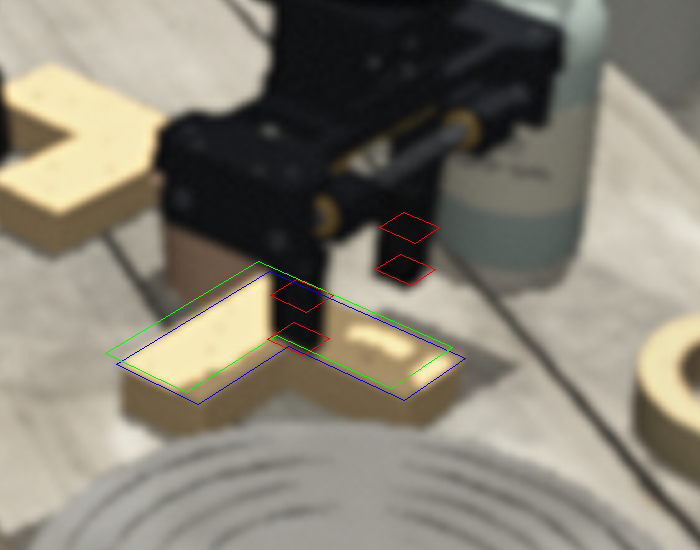

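View pics/top_b2.png

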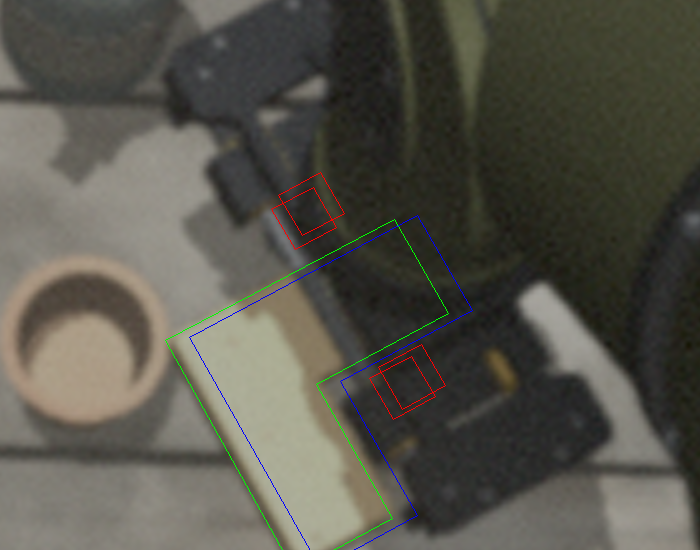

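Emit:
{"name": "send_rows", "arguments": {
  "series": [
    {"dx": -1, "dy": -1, "dz": 18, "turn": 0, "grip": 0.64},
    {"dx": 0, "dy": 0, "dz": 18, "turn": 0, "grip": 0.64},
    {"dx": 0, "dy": 0, "dz": 0, "turn": 0, "grip": 0.64},
    {"dx": 0, "dy": 0, "dz": 0, "turn": 0, "grip": 0.3},
    {"dx": 0, "dy": 0, "dz": 0, "turn": 0, "grip": 0.3},
    {"dx": 0, "dy": 0, "dz": 0, "turn": 0, "grip": 0.3},
    {"dx": 0, "dy": 0, "dz": 0, "turn": 0, "grip": 0.3}
  ],
  "force": 40
}}

```text
clock: 4.8
tool_pos: [0.6881, 0.0514, 0.0051]
eef_rot: [0.498, 0.867, 0.0, 0.0]
contact_force: [0.1, 0.2, -1.0]
opening: 0.475
```

```bash
python3 cmdp.py 1,-1,-1,36,0; python3 mv.py; python3 look.py c side
```

```text
cmd [688.19  51.49   5.    30.32]
t 4.8 pos [688.1  51.4   5.1] psi 30.3 tilt 0.04 F [ 0.1  0.2 -1. ] open mm 41.8 q [-0.1   1.07 -0.08  1.47  0.12  0.6   0.29]
```

View pics/side_c.png

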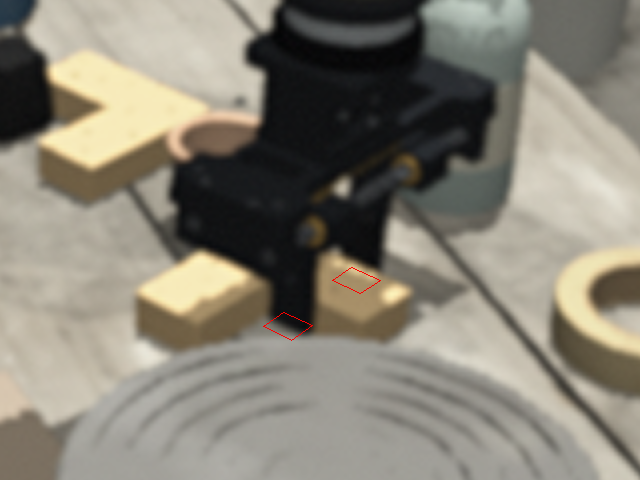

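```bash
python3 plan.py 488.5 -41.1 17 6
```

```text
t 4.85 pos [688.1  51.4   5.1] psi 30.31 tilt 0.04 F [0.5 0.8 0.6] open mm 41.6 q [-0.1   1.07 -0.08  1.47  0.12  0.6   0.29]
cmd [688.2  51.5   5.   30.3]
turn 0.4244 then dx -71.2 dy -208.3 dz -12.0 dist 220.1
```

Emit:
{"name": "send_rows", "arguments": {
  "series": [
    {"dx": 0, "dy": 0, "dz": -15, "turn": 0, "grip": 0.3},
    {"dx": 0, "dy": 0, "dz": -35, "turn": 0, "grip": 0.3},
    {"dx": 0, "dy": 0, "dz": -40, "turn": 0, "grip": 0.3},
    {"dx": 0, "dy": 0, "dz": -30, "turn": 0, "grip": 0.3},
    {"dx": 0, "dy": 0, "dz": 0, "turn": 0.1, "grip": 0.3},
    {"dx": 0, "dy": 0, "dz": 0, "turn": 0.13, "grip": 0.3},
    {"dx": 0, "dy": 0, "dz": 0, "turn": 0.1, "grip": 0.3},
    {"dx": 0, "dy": 0, "dz": 0, "turn": 0.094, "grip": 0.3},
    {"dx": -7, "dy": -20, "dz": 0, "turn": 0, "grip": 0.3},
    {"dx": -10.5, "dy": -30, "dz": 0, "turn": 0, "grip": 0.3},
    {"dx": -10.5, "dy": -30, "dz": 0, "turn": 0, "grip": 0.3},
    {"dx": -10.5, "dy": -30, "dz": 0, "turn": 0, "grip": 0.3},
    {"dx": -10.5, "dy": -30, "dz": 0, "turn": 0, "grip": 0.3},
    {"dx": -10.2, "dy": -30, "dz": 0, "turn": 0, "grip": 0.3},
    {"dx": -7, "dy": -20, "dz": 0, "turn": 0, "grip": 0.3},
    {"dx": -5, "dy": -18.3, "dz": 0, "turn": 0, "grip": 0.3},
    {"dx": 0, "dy": 0, "dz": 0, "turn": 0, "grip": 0.3}
  ],
  "force": 40
}}

```text
clock: 6.55
tool_pos: [0.4853, -0.0426, 0.1256]
eef_rot: [0.67, 0.743, -0.001, -0.001]
contact_force: [-0.3, 0.3, -1.8]
opening: 0.475
```

```bash
python3 cmdp.py 1,0,0,-120,0 1,0,0,0,.424 1,-71.2,-208.3,0,0;python3 plan.py 488.5 -41.1 17 6; python3 look.py d side
```

```text
cmd [488.51 -41.19 125.     6.03]
t 6.55 pos [485.3 -42.6 125.6] psi 5.9 tilt 0.18 F [-0.3  0.3 -1.8] open mm 41.8 q [-0.01  0.71 -0.    2.08  0.01  0.36  0.09]
cmd [488.5 -41.2 125.    6. ]
turn 0.0004 then dx 0.1 dy -0.0 dz 108.0 dist 0.1
```

View pics/side_d.png

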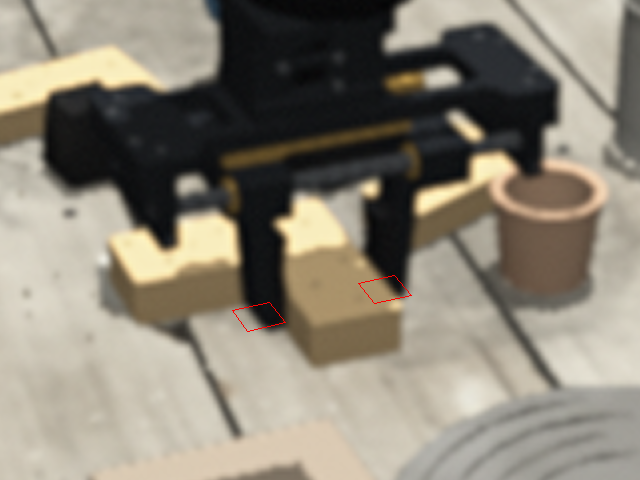

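Emit:
{"name": "send_rows", "arguments": {
  "series": [
    {"dx": 0, "dy": 0, "dz": 20, "turn": 0, "grip": 0.3},
    {"dx": 0, "dy": 0, "dz": 30, "turn": 0, "grip": 0.3},
    {"dx": 0, "dy": 0, "dz": 30, "turn": 0, "grip": 0.3},
    {"dx": 0, "dy": 0, "dz": 15, "turn": 0, "grip": 0.3},
    {"dx": 0, "dy": 0, "dz": 7, "turn": 0, "grip": 0.3},
    {"dx": 0, "dy": 0, "dz": 3, "turn": 0, "grip": 0.3},
    {"dx": 0, "dy": 0, "dz": 2, "turn": 0, "grip": 0.3},
    {"dx": 0, "dy": 0, "dz": 0, "turn": 0, "grip": 0.3}
  ]
}}

```text
clock: 7.4
tool_pos: [0.4889, -0.0411, 0.0183]
eef_rot: [0.669, 0.743, 0.001, 0.001]
contact_force: [0.1, -0.8, -2.0]
opening: 0.474
```

```bash
python3 cmdp.py 1,0,0,107,0;python3 plan.py; python3 look.py e side top
```

```text
cmd [488.51 -41.19  18.     6.03]
t 7.4 pos [488.9 -41.1  18.3] psi 6.02 tilt 0.09 F [ 0.1 -0.8 -2. ] open mm 41.7 q [-0.01  0.92 -0.    2.11  0.01  0.11  0.08]
cmd [488.5 -41.2  18.    6. ]
```

View pics/side_e.png

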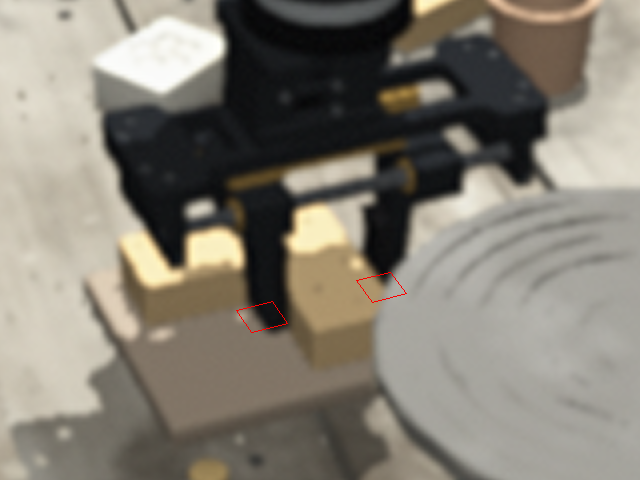

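View pics/top_e.png

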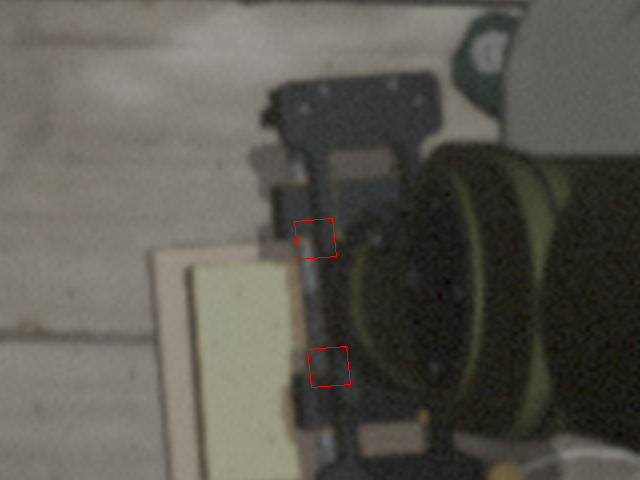

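Emit:
{"name": "send_rows", "arguments": {
  "series": [
    {"dx": 0, "dy": 0, "dz": 1, "turn": 0, "grip": 0.3},
    {"dx": 0, "dy": 0, "dz": 0, "turn": 0, "grip": 0.6},
    {"dx": 0, "dy": 0, "dz": 0, "turn": 0, "grip": 0.64},
    {"dx": 0, "dy": 0, "dz": 0, "turn": 0, "grip": 0.64},
    {"dx": 0, "dy": 0, "dz": -20, "turn": 0, "grip": 0.64},
    {"dx": 0, "dy": 0, "dz": -40, "turn": 0, "grip": 0.64},
    {"dx": 0, "dy": 0, "dz": -43, "turn": 0, "grip": 0.64},
    {"dx": 0, "dy": 0, "dz": -40, "turn": 0, "grip": 0.64}
  ]
}}

```text
clock: 8.3
tool_pos: [0.4877, -0.0413, 0.1613]
eef_rot: [0.669, 0.743, -0.0, -0.0]
contact_force: [1.7, -0.3, 1.3]
opening: 0.641
```

```bash
python3 cmdp.py 1,0,0,-142,0;
python3 - <<'E'
import numpy as np
a=np.degrees(2.0533);t=np.radians(a);R=np.array([[np.cos(t),-np.sin(t)],[np.sin(t),np.cos(t)]])
print(a,np.array([628.9,251.2])+R@[-29,8])
E
python3 plan.py 635.6 222 160 117.6
```

```text
cmd [488.51 -41.19 160.     6.03]
117.64542407421195 [635.26926767 221.79876823]
t 8.3 pos [487.7 -41.3 161.3] psi 6.01 tilt 0.02 F [ 1.7 -0.3  1.3] open mm 56.4 q [-0.01  0.64 -0.    2.05  0.01  0.45  0.09]
cmd [488.5 -41.2 160.    6. ]
turn -1.9473 then dx -252.3 dy 165.1 dz 0.0 dist 301.5
```

Emit:
{"name": "send_rows", "arguments": {
  "series": [
    {"dx": 0, "dy": 0, "dz": 0, "turn": -0.14, "grip": 0.64},
    {"dx": 0, "dy": 0, "dz": 0, "turn": -0.14, "grip": 0.64},
    {"dx": 0, "dy": 0, "dz": 0, "turn": -0.14, "grip": 0.64},
    {"dx": 0, "dy": 0, "dz": 0, "turn": -0.14, "grip": 0.64},
    {"dx": 0, "dy": 0, "dz": 0, "turn": -0.14, "grip": 0.64},
    {"dx": 0, "dy": 0, "dz": 0, "turn": -0.14, "grip": 0.64},
    {"dx": 0, "dy": 0, "dz": 0, "turn": -0.14, "grip": 0.64},
    {"dx": 0, "dy": 0, "dz": 0, "turn": -0.14, "grip": 0.64},
    {"dx": 0, "dy": 0, "dz": 0, "turn": -0.14, "grip": 0.64},
    {"dx": 0, "dy": 0, "dz": 0, "turn": -0.14, "grip": 0.64},
    {"dx": 0, "dy": 0, "dz": 0, "turn": -0.14, "grip": 0.64},
    {"dx": 0, "dy": 0, "dz": 0, "turn": -0.14, "grip": 0.64},
    {"dx": 0, "dy": 0, "dz": 0, "turn": -0.14, "grip": 0.64},
    {"dx": 0, "dy": 0, "dz": 0, "turn": -0.13, "grip": 0.64}
  ]
}}

```text
clock: 9.7
tool_pos: [0.4878, -0.0415, 0.1597]
eef_rot: [-0.242, 0.97, -0.0, -0.0]
contact_force: [-0.7, 1.7, -0.6]
opening: 0.637
```

```bash
python3 cmdp.py 1,0,0,0,-1.95;python3 plan.py 635.3 221.8 160 117.7
```

```text
cmd [488.51 -41.19 160.   117.75]
t 9.7 pos [487.8 -41.5 159.7] psi 118.04 tilt 0.02 F [-0.7  1.7 -0.6] open mm 56.1 q [ 0.33  0.69 -0.55  2.03  0.64  0.59  1.4 ]
cmd [488.5 -41.2 160.  117.8]
turn 0.0009 then dx -252.2 dy 164.6 dz 0.0 dist 301.2
```

Emit:
{"name": "send_rows", "arguments": {
  "series": [
    {"dx": -20, "dy": 13, "dz": 0, "turn": 0, "grip": 0.64},
    {"dx": -29, "dy": 19, "dz": 0, "turn": 0, "grip": 0.64},
    {"dx": -29, "dy": 19, "dz": 0, "turn": 0, "grip": 0.64},
    {"dx": -29, "dy": 19, "dz": 0, "turn": 0, "grip": 0.64},
    {"dx": -29, "dy": 19, "dz": 0, "turn": 0, "grip": 0.64},
    {"dx": -29, "dy": 19, "dz": 0, "turn": 0, "grip": 0.64},
    {"dx": -29, "dy": 19, "dz": 0, "turn": 0, "grip": 0.64},
    {"dx": -29, "dy": 19, "dz": 0, "turn": 0, "grip": 0.64},
    {"dx": -29, "dy": 18.6, "dz": 30, "turn": 0, "grip": 0.64},
    {"dx": 0, "dy": 0, "dz": 35, "turn": 0, "grip": 0.64},
    {"dx": 0, "dy": 0, "dz": 25, "turn": 0, "grip": 0.64},
    {"dx": 0, "dy": 0, "dz": 0, "turn": 0, "grip": 0.64},
    {"dx": 0, "dy": 0, "dz": 0, "turn": 0, "grip": 0.64}
  ]
}}

```text
clock: 11.0
tool_pos: [0.6344, 0.2216, 0.0699]
eef_rot: [-0.24, 0.971, -0.0, -0.0]
contact_force: [-0.4, 0.2, 0.5]
opening: 0.639
```

```bash
python3 cmdp.py 1,-252,164.6,90,0;python3 plan.py 635.3 221.8 4 117.7; python3 look.py f side top
cat > seg.py <<'E'
import sys
from h import *
from plant import snapshot,regions_of
def top_fits(n,what,zs,inits,bright=True,pic=None):
    p=pic if pic is not None else snapshot(n); r=regions_of(p,what)
    return p,r
E

```

```text
cmd [634.88 221.82  70.   117.75]
t 11.0 pos [634.4 221.6  69.9] psi 117.73 tilt 0.03 F [-0.4  0.2  0.5] open mm 56.2 q [-0.16  1.   -0.49  1.51  0.6   0.78  1.16]
cmd [634.9 221.8  70.  117.8]
turn 0.0009 then dx -0.4 dy -0.2 dz 66.0 dist 0.4
```

View pics/side_f.png

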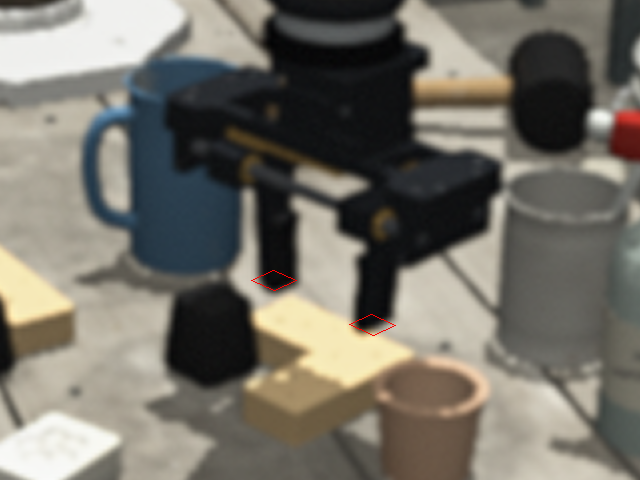

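```bash
python3 - <<'E'
from h import *
p=pickle.load(open("top_f.pkl","rb"));cv2.imwrite("pics/plate_f.png",cv2.resize(p["img"][265:375,385:505],None,fx=5,fy=5,interpolation=cv2.INTER_CUBIC)[:,:,::-1])
E
```

```text
(no output)
```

View pics/plate_f.png

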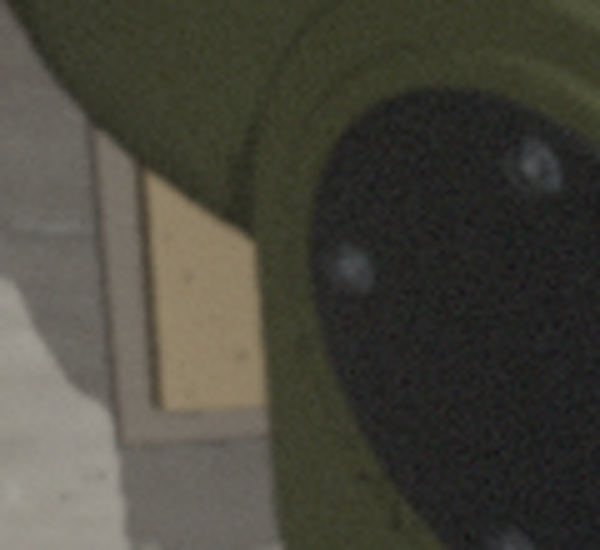

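Emit:
{"name": "send_rows", "arguments": {
  "series": [
    {"dx": -0.4, "dy": -0.2, "dz": 25, "turn": 0, "grip": 0.64},
    {"dx": 0, "dy": 0, "dz": 25, "turn": 0, "grip": 0.64},
    {"dx": 0, "dy": 0, "dz": 15, "turn": 0, "grip": 0.64},
    {"dx": 0, "dy": 0, "dz": 0, "turn": 0, "grip": 0.64},
    {"dx": 0, "dy": 0, "dz": 0, "turn": 0, "grip": 0.3},
    {"dx": 0, "dy": 0, "dz": 0, "turn": 0, "grip": 0.3},
    {"dx": 0, "dy": 0, "dz": 0, "turn": 0, "grip": 0.3},
    {"dx": 0, "dy": 0, "dz": 0, "turn": 0, "grip": 0.3}
  ],
  "force": 40
}}

```text
clock: 11.9
tool_pos: [0.6357, 0.2227, 0.0062]
eef_rot: [-0.24, 0.971, 0.001, 0.001]
contact_force: [-0.2, 0.1, 4.7]
opening: 0.471
```

```bash
python3 cmdp.py 1,-.4,-.2,65,0;python3 plan.py; python3 look.py g side
```

```text
cmd [635.33 221.83   5.   117.75]
t 11.9 pos [635.7 222.7   6.2] psi 117.75 tilt 0.14 F [-0.2  0.1  4.7] open mm 41.4 q [-0.18  1.09 -0.45  1.52  0.65  0.69  1.12]
cmd [635.3 221.8   5.  117.8]
```

View pics/side_g.png

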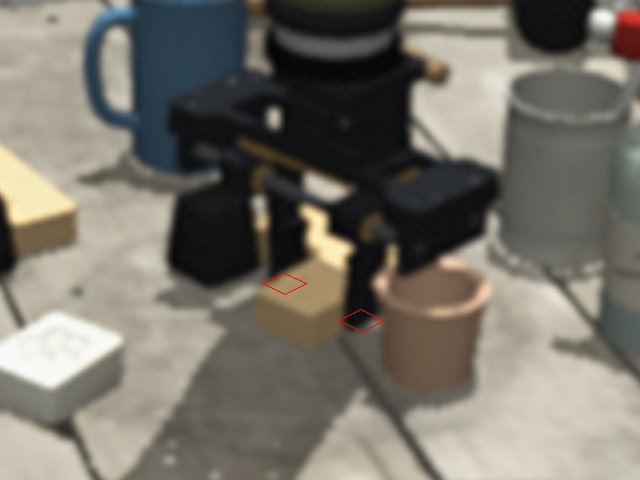

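Emit:
{"name": "send_rows", "arguments": {
  "series": [
    {"dx": 0, "dy": 0, "dz": -10, "turn": 0, "grip": 0.3},
    {"dx": 0, "dy": 0, "dz": -30, "turn": 0, "grip": 0.3},
    {"dx": 0, "dy": 0, "dz": -40, "turn": 0, "grip": 0.3},
    {"dx": 0, "dy": 0, "dz": -40, "turn": 0, "grip": 0.3},
    {"dx": 0, "dy": 0, "dz": -35, "turn": 0, "grip": 0.3},
    {"dx": 0, "dy": 0, "dz": 0, "turn": 0, "grip": 0.3}
  ]
}}

```text
clock: 12.55
tool_pos: [0.6379, 0.2231, 0.1656]
eef_rot: [-0.239, 0.971, 0.001, 0.005]
contact_force: [0.8, -0.1, -2.1]
opening: 0.474
```

```bash
python3 cmdp.py 1,0,0,-155,0;python3 plan.py 429.1 -31.3 42 6; python3 look.py h side
```

```text
cmd [635.33 221.83 160.   117.75]
t 12.55 pos [637.9 223.1 165.6] psi 117.69 tilt 0.56 F [ 0.8 -0.1 -2.1] open mm 41.7 q [-0.13  0.88 -0.55  1.46  0.53  0.94  1.22]
cmd [635.3 221.8 160.  117.8]
turn 1.9504 then dx -230.2 dy -231.6 dz 118.0 dist 326.5
```

View pics/side_h.png

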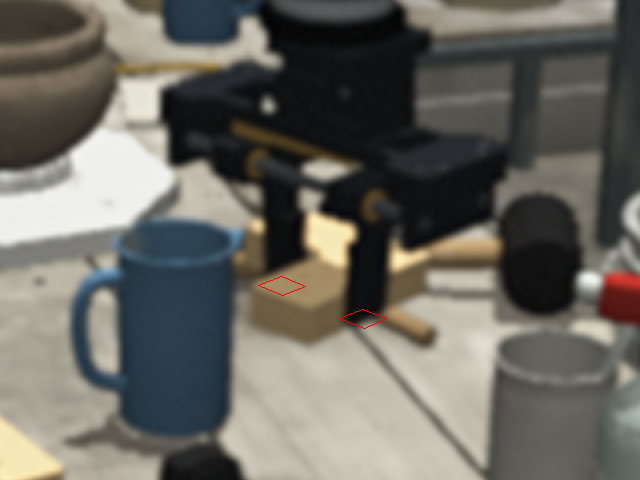

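Emit:
{"name": "send_rows", "arguments": {
  "series": [
    {"dx": 20, "dy": -8, "dz": 0, "turn": 0, "grip": 0.3},
    {"dx": 30, "dy": -13, "dz": 0, "turn": 0, "grip": 0.3},
    {"dx": 30, "dy": -13, "dz": 0, "turn": 0, "grip": 0.3},
    {"dx": 30, "dy": -13, "dz": 0, "turn": 0, "grip": 0.3},
    {"dx": 20, "dy": -8, "dz": 0, "turn": 0, "grip": 0.3},
    {"dx": 0, "dy": 0, "dz": 0, "turn": 0.1, "grip": 0.3},
    {"dx": 0, "dy": 0, "dz": 0, "turn": 0.14, "grip": 0.3},
    {"dx": 0, "dy": 0, "dz": 0, "turn": 0.14, "grip": 0.3},
    {"dx": 0, "dy": 0, "dz": 0, "turn": 0.14, "grip": 0.3},
    {"dx": 0, "dy": 0, "dz": 0, "turn": 0.14, "grip": 0.3},
    {"dx": 0, "dy": 0, "dz": 0, "turn": 0.14, "grip": 0.3},
    {"dx": 0, "dy": 0, "dz": 0, "turn": 0.14, "grip": 0.3},
    {"dx": 0, "dy": 0, "dz": 0, "turn": 0.14, "grip": 0.3},
    {"dx": 0, "dy": 0, "dz": 0, "turn": 0.14, "grip": 0.3},
    {"dx": 0, "dy": 0, "dz": 0, "turn": 0.14, "grip": 0.3},
    {"dx": 0, "dy": 0, "dz": 0, "turn": 0.14, "grip": 0.3},
    {"dx": 0, "dy": 0, "dz": 0, "turn": 0.14, "grip": 0.3},
    {"dx": 0, "dy": 0, "dz": 0, "turn": 0.14, "grip": 0.3},
    {"dx": 0, "dy": 0, "dz": 0, "turn": 0.1, "grip": 0.3},
    {"dx": 0, "dy": 0, "dz": 0, "turn": 0.07, "grip": 0.3}
  ]
}}

```text
clock: 14.6
tool_pos: [0.5441, 0.1118, 0.1581]
eef_rot: [0.67, 0.742, -0.002, -0.001]
contact_force: [-0.1, 0.9, -2.4]
opening: 0.479
```

```bash
python3 cmdp.py 1,130,-55,0,0 1,0,0,0,1.95;python3 plan.py 429.1 -31.3 42 6
```

```text
cmd [545.89 112.63 160.     6.03]
t 14.6 pos [544.1 111.8 158.1] psi 5.8 tilt 0.23 F [-0.1  0.9 -2.4] open mm 42.2 q [-0.29  0.71  0.    1.86 -0.    0.58 -0.18]
cmd [545.9 112.6 160.    6. ]
turn 0.0004 then dx -130.9 dy -131.2 dz 118.0 dist 185.4
```

```bash
python3 - <<'E'
from h import *
from plant import snapshot,regions_of
o=[]
for n in("top","side"):
    p=snapshot(n);pickle.dump(p,open(n+"_i.pkl","wb"))
    c=proj(p,[.46,-.035,.03])[0].astype(int); o.append(cv2.resize(p["img"][c[1]-55:c[1]+55,c[0]-65:c[0]+65],None,fx=4,fy=4,interpolation=cv2.INTER_CUBIC))
    for k in("prop_a","plate"):
        for d in regions_of(p,k):
            print(n,k,round(d["score"],2),d["extent"],d["pixels"].sum()); 
            np.save(f"m_{n}_{k}_{int(d['extent'][0])}.npy",d["pixels"])
cv2.imwrite("pics/i.png",np.vstack(o)[:, :, ::-1])
E
```

```text
top prop_a 0.83 [185.0, 277.8, 242.3, 339.9] 2076
top prop_a 0.56 [345.0, 252.9, 358.5, 277.6] 197
top plate 0.65 [405.1, 330.9, 418.4, 354.7] 173
side prop_a 0.76 [205.4, 198.8, 263.3, 226.3] 804
side prop_a 0.65 [290.9, 186.1, 352.2, 224.4] 1368
side prop_a 0.65 [243.8, 286.7, 310.4, 327.7] 1808
side plate 0.72 [234.2, 303.3, 305.2, 343.9] 1478
side plate 0.24 [280.6, 211.4, 308.4, 235.8] 400
```

View pics/i.png

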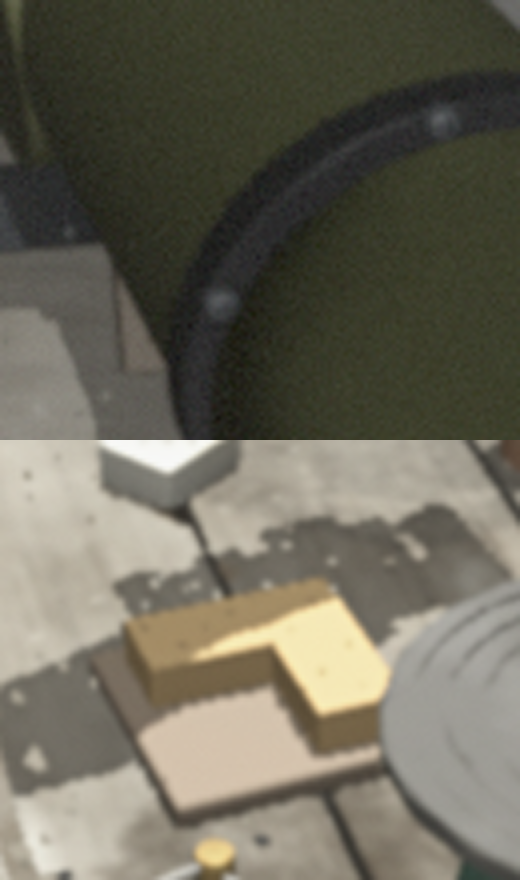

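```bash
ls m_side*; python3 - <<'E'
from h import *
p=pickle.load(open("side_i.pkl","rb"))
c=proj(p,[.46,-.035,.03])[0].astype(int)
mp=np.load("m_side_prop_a_243.npy"); pl=np.load("m_side_plate_234.npy")
ig=np.zeros((480,640),bool); ig[:,c[0]-65+92:]=True; ig[c[1]+20:,c[0]+25:]=True
r=fit([(p,mp*1.,ig)],"L",[.4588,-.0362,np.radians(186)],.012); print("prop",np.round(r[0],4),np.degrees(r[0][2]),r[1])
# plate: union of masks, ignore the prop region above
un=(mp|pl)*1.; ig2=ig|(cv2.dilate(mp.astype(np.uint8),np.ones((5,5)))>0)
r=fit([(p,un,ig2)],"plate",[.4588,-.0362,.1]); print("plate",np.round(r[0],4),r[1])
p0=pickle.load(open("seg0.pkl","rb"))["side"]; d=p0["det"]["plate"][0]["pixels"]*1.
ig3=np.zeros((480,640),bool); ig3[300:,298:]=True; ig3[:,303:]=True
r=fit([(p0["pic"],d,ig3)],"plate",[.4588,-.0362,.1]); print("plate0",np.round(r[0],4),r[1])
E
```

```text
m_side_plate_234.npy
m_side_plate_280.npy
m_side_prop_a_205.npy
m_side_prop_a_243.npy
m_side_prop_a_290.npy
prop [ 0.4588 -0.037   3.2258] 184.82582419258637 51.87058823529411
plate [ 0.4593 -0.0324  0.0972] 56.32156862745098
plate0 [ 0.4599 -0.0356  0.09  ] 139.10588235294117
```

Emit:
{"name": "send_rows", "arguments": {
  "series": [
    {"dx": -15, "dy": -15, "dz": 0, "turn": 0, "grip": 0.3},
    {"dx": -25, "dy": -25, "dz": 0, "turn": 0, "grip": 0.3},
    {"dx": -25, "dy": -25, "dz": 0, "turn": 0, "grip": 0.3},
    {"dx": -25, "dy": -25, "dz": 0, "turn": 0, "grip": 0.3},
    {"dx": -25, "dy": -25, "dz": 0, "turn": 0, "grip": 0.3},
    {"dx": -16, "dy": -16, "dz": 0, "turn": 0, "grip": 0.3},
    {"dx": 0, "dy": 0, "dz": 25, "turn": 0, "grip": 0.3},
    {"dx": 0, "dy": 0, "dz": 35, "turn": 0, "grip": 0.3},
    {"dx": 0, "dy": 0, "dz": 30, "turn": 0, "grip": 0.3},
    {"dx": 0, "dy": 0, "dz": 13, "turn": 0, "grip": 0.3},
    {"dx": 0, "dy": 0, "dz": 0, "turn": 0, "grip": 0.3},
    {"dx": 0, "dy": 0, "dz": 0, "turn": 0, "grip": 0.3}
  ]
}}

```text
clock: 16.1
tool_pos: [0.4305, -0.0315, 0.0581]
eef_rot: [0.669, 0.743, 0.0, -0.0]
contact_force: [-0.6, -0.4, -2.4]
opening: 0.475
```

```bash
python3 cmdp.py 1,-131,-131,103,0 ;python3 plan.py 429.1 -31.3 42 6; python3 look.py j side top
```

```text
cmd [429.37 -31.4   57.     6.03]
t 16.1 pos [430.5 -31.5  58.1] psi 6.03 tilt 0.02 F [-0.6 -0.4 -2.4] open mm 41.8 q [-0.03  0.83 -0.01  2.27  0.11  0.04 -0.04]
cmd [429.4 -31.4  57.    6. ]
turn 0.0004 then dx 0.1 dy -0.3 dz 15.0 dist 0.3
```

View pics/side_j.png

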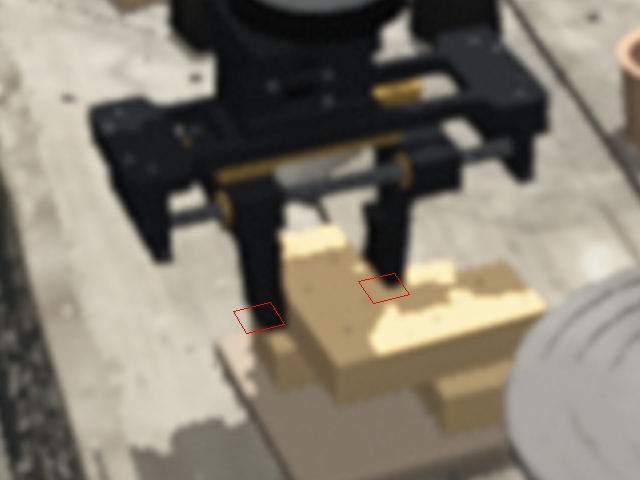

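View pics/top_j.png

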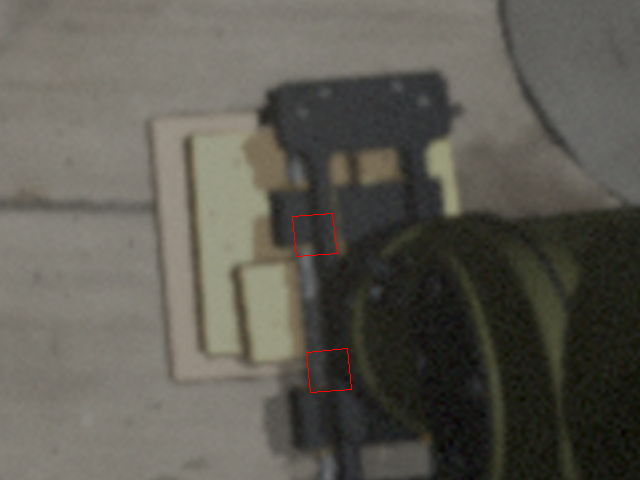

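```bash
python3 - <<'E'
from h import *
def draw(n,items,name,win):
    p=pickle.load(open(n,"rb"));k=5;o=cv2.resize(p["img"],None,fx=k,fy=k,interpolation=cv2.INTER_CUBIC)
    for sh,q,z,c in items:
        a=np.radians(q[2]);R=np.array([[np.cos(a),-np.sin(a)],[np.sin(a),np.cos(a)]]);poly,h=SH[sh];xy=poly@R.T+q[:2]
        for zz in(z,z+h): cv2.polylines(o,[np.round((proj(p,np.c_[xy,np.full(len(xy),zz)])+.5)*k-.5).astype(int)],True,c,1)
    u,v=(proj(p,[.459,-.036,.04])[0]*k).astype(int)
    cv2.imwrite(name,o[v-260:v+260,u-350:u+350][:,:,::-1])
it=[("plate",(.4588,-.036,5.8),0,(0,0,255)),("L",(.4588,-.037,185.5),.012,(0,160,0)),("L",(.4588,-.0362,6),.052,(255,0,0))]
draw("side_j.pkl",it,"pics/ovj.png",0)
sh=(-.0017,.0084)
draw("top_j.pkl",[(s,(q[0]+sh[0],q[1]+sh[1],q[2]),z,c) for s,q,z,c in it],"pics/ovjt.png",0)
E
```

```text
(no output)
```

View pics/ovj.png

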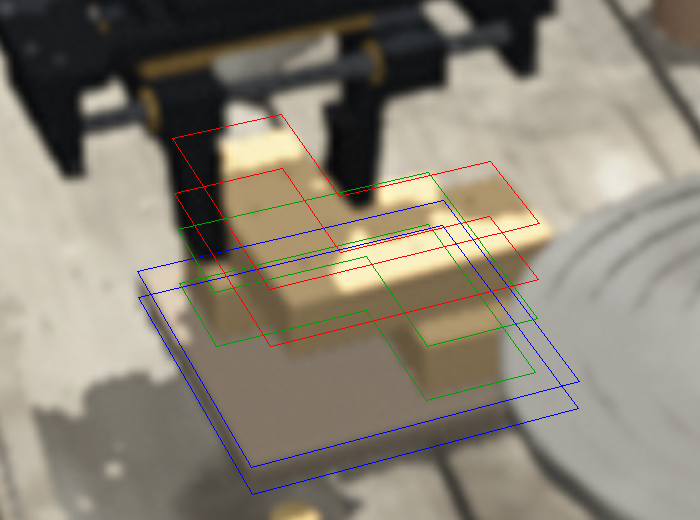

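View pics/ovjt.png

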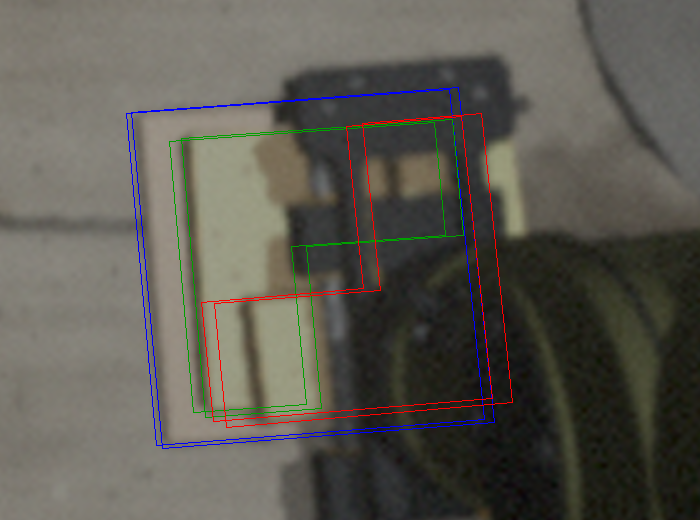

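```bash
cat > fitpile.py <<'E'
from h import *
from plant import snapshot,regions_of
import sys
# usage: fitpile tag x y deg z0 [z0...]: fit visible prop with known height in side view
def run(tag,init,z0,n="side"):
    p=snapshot(n);pickle.dump(p,open(f"{n}_{tag}.pkl","wb"))
    c=proj(p,[init[0],init[1],z0+.024])[0]
    best=None
    for d in regions_of(p,"prop_a"):
        e=d["extent"];print("det",round(d["score"],2),np.round(e),d["pixels"].sum())
        m=d["pixels"]
        if e[0]-8<c[0]<e[2]+8 and e[1]-8<c[1]<e[3]+8 and best is None: best=m
    return p,best
E
python3 - <<'E'
from fitpile import *
p,m=run("k",(.4588,-.045),.052)
o=p["img"].copy();cs,_=cv2.findContours(m.astype(np.uint8),0,1);o=cv2.resize(o,None,fx=4,fy=4)
cv2.drawContours(o,[c*4+2 for c in cs],-1,(255,0,0),1);u,v=(proj(p,[.459,-.036,.04])[0]*4).astype(int)
np.save("m_k.npy",m)
cv2.imwrite("pics/k.png",o[v-220:v+220,u-300:u+300][:,:,::-1])
E
```

```text
det 0.8 [253. 275. 317. 326.] 1825
det 0.67 [204. 200. 238. 222.] 387
```

View pics/k.png

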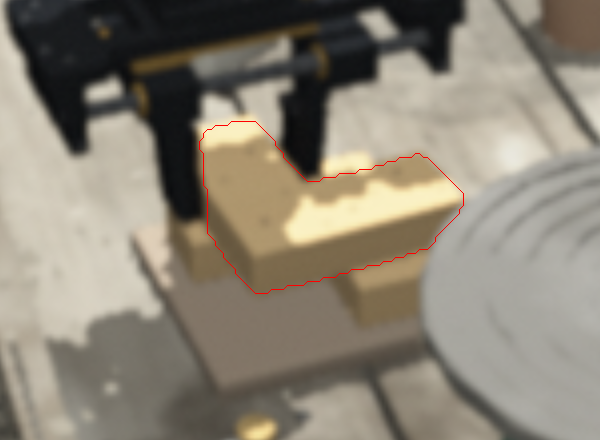

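```bash
python3 - <<'E'
from h import *
p=pickle.load(open("side_k.pkl","rb"));m=np.load("m_k.npy")
V=p["img"].max(2); dark=cv2.dilate((V<55).astype(np.uint8),np.ones((3,3)))>0
u,v=(proj(p,[.459,-.036,.04])[0]).astype(int)
ig=dark.copy(); ig[v-55+48:,u-75+104:]=True
for z in(.050,.052,.054):
    r=fit([(p,m*1.,ig)],"L",[.4588,-.045,np.radians(6)],z);print(z,np.round(r[0],4),np.degrees(r[0][2]),r[1])
E
```

```text
0.05 [ 0.4629 -0.0415  0.1261] 7.227392373433708 65.02745098039216
0.052 [ 0.4622 -0.0446  0.1265] 7.249247663957863 68.83137254901962
0.054 [ 0.4611 -0.0467  0.1304] 7.4735002737022675 75.28235294117647
```

Emit:
{"name": "send_rows", "arguments": {
  "series": [
    {"dx": 8.3, "dy": -2.1, "dz": 0, "turn": 0, "grip": 0.3},
    {"dx": 0, "dy": 0, "dz": 8, "turn": 0, "grip": 0.3},
    {"dx": 0, "dy": 0, "dz": 4, "turn": 0, "grip": 0.3},
    {"dx": 0, "dy": 0, "dz": 1, "turn": 0, "grip": 0.3},
    {"dx": 0, "dy": 0, "dz": 0, "turn": 0, "grip": 0.3},
    {"dx": 0, "dy": 0, "dz": 0, "turn": 0, "grip": 0.3}
  ]
}}

```text
clock: 16.9
tool_pos: [0.4313, -0.0237, 0.0489]
eef_rot: [0.669, 0.743, -0.003, -0.003]
contact_force: [0.6, 0.3, -2.3]
opening: 0.471
```

```bash
python3 cmdp.py 1,8.3,-2.1,13,0 ;python3 plan.py; python3 look.py l side top
python3 - <<'E'
from h import *
from plant import snapshot,regions_of
p=snapshot("top")
for k in("stopper_a","cup","jug"):
    for d in regions_of(p,k): print(k,round(d["score"],2),np.round(d["extent"]))
E
```

```text
cmd [426.41 -23.37  44.     6.03]
t 16.9 pos [431.3 -23.7  48.9] psi 6.02 tilt 0.49 F [ 0.6  0.3 -2.3] open mm 41.5 q [-0.03  0.85 -0.03  2.26  0.45  0.04 -0.4 ]
cmd [426.4 -23.4  44.    6. ]
stopper_a 0.78 [257. 231. 282. 258.]
stopper_a 0.61 [227. 301. 256. 324.]
cup 0.88 [330. 180. 360. 217.]
jug 0.93 [151. 186. 210. 256.]
```

View pics/side_l.png

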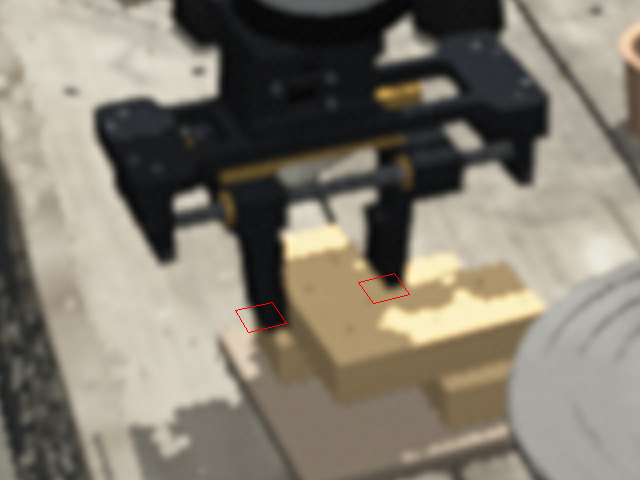

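View pics/top_l.png

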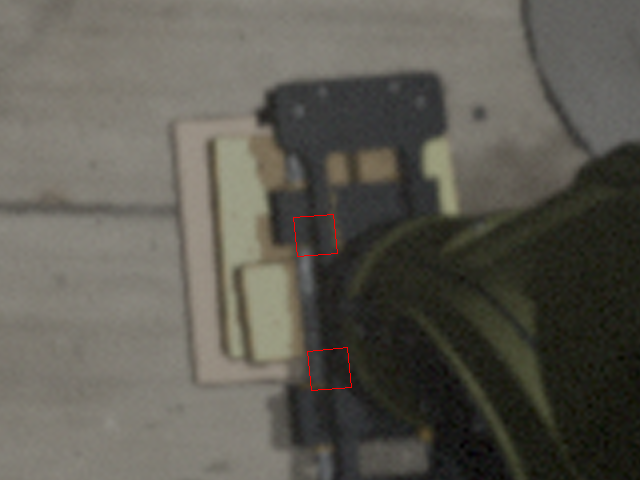

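Emit:
{"name": "send_rows", "arguments": {
  "series": [
    {"dx": 2.8, "dy": 2.5, "dz": 0, "turn": 0, "grip": 0.3},
    {"dx": 0, "dy": 0, "dz": 2, "turn": 0, "grip": 0.3},
    {"dx": 0, "dy": 0, "dz": 2, "turn": 0, "grip": 0.3},
    {"dx": 0, "dy": 0, "dz": 2, "turn": 0, "grip": 0.3},
    {"dx": 0, "dy": 0, "dz": 0, "turn": 0, "grip": 0.3},
    {"dx": 0, "dy": 0, "dz": 0, "turn": 0, "grip": 0.3}
  ]
}}

```text
clock: 17.8
tool_pos: [0.4334, -0.0203, 0.0427]
eef_rot: [0.669, 0.743, -0.003, -0.004]
contact_force: [-0.7, 1.9, 2.5]
opening: 0.473
```

```bash
python3 mv.py; python3 look.py m side top;  python3 mv.py
```

```text
t 17.8 pos [433.4 -20.3  42.7] psi 6.05 tilt 0.52 F [-0.7  1.9  2.5] open mm 41.6 q [-0.03  0.86 -0.04  2.26  0.79  0.04 -0.74]
t 17.9 pos [433.4 -20.2  42.6] psi 6.04 tilt 0.52 F [-1.4  0.6  3.3] open mm 41.9 q [-0.03  0.86 -0.04  2.26  0.79  0.04 -0.74]
```

View pics/side_m.png

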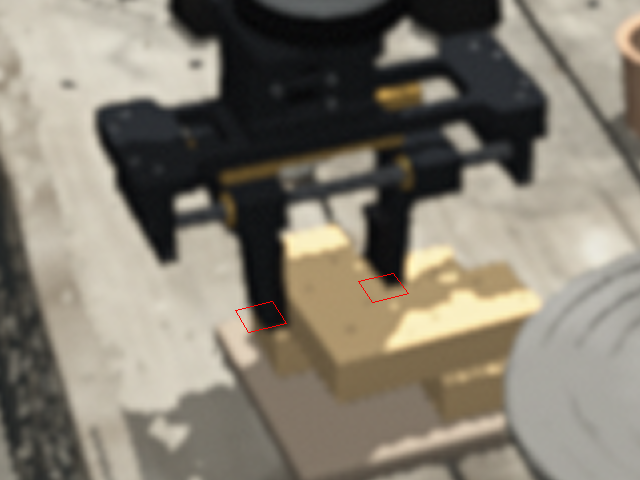

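View pics/top_m.png

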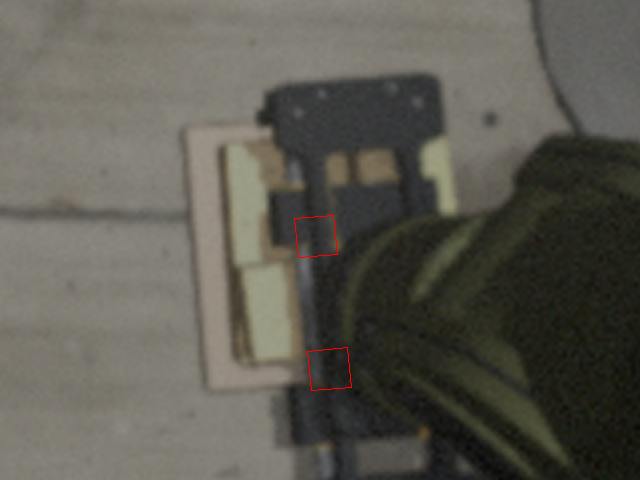

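Emit:
{"name": "send_rows", "arguments": {
  "series": [
    {"dx": 0, "dy": 0, "dz": 0, "turn": 0, "grip": 0.55},
    {"dx": 0, "dy": 0, "dz": 0, "turn": 0, "grip": 0.64},
    {"dx": 0, "dy": 0, "dz": 0, "turn": 0, "grip": 0.64},
    {"dx": 0, "dy": 0, "dz": -10, "turn": 0, "grip": 0.64},
    {"dx": 0, "dy": 0, "dz": -30, "turn": 0, "grip": 0.64},
    {"dx": 0, "dy": 0, "dz": -40, "turn": 0, "grip": 0.64},
    {"dx": 0, "dy": 0, "dz": -40, "turn": 0, "grip": 0.64},
    {"dx": 0, "dy": 0, "dz": 0, "turn": 0, "grip": 0.64}
  ]
}}

```text
clock: 18.7
tool_pos: [0.4366, -0.0206, 0.1661]
eef_rot: [0.669, 0.743, 0.0, -0.001]
contact_force: [-0.1, 0.2, -1.0]
opening: 0.64
```

```bash
python3 - <<'E'
import numpy as np,json
json.dump([433.4,-20.3,162.5,6.03],open("cmd.json","w"))
a=3.402;t=a;R=np.array([[np.cos(t),-np.sin(t)],[np.sin(t),np.cos(t)]])
print(np.degrees(a),np.array([463.9,374])+R@[8,-29],np.array([463.8,373.1])+R@[8,-29])
E
python3 plan.py 449 400 162 105; python3 look.py n side
```

```text
194.92024190350608 [448.70296719 399.96247665] [448.60296719 399.06247665]
t 18.7 pos [436.6 -20.6 166.1] psi 5.95 tilt 0.16 F [-0.1  0.2 -1. ] open mm 56.3 q [ 0.24  0.62 -0.47  2.18  0.6   0.48 -0.59]
cmd [433.4 -20.3 162.5   6. ]
turn -1.7274 then dx -123.9 dy 401.9 dz 0.5 dist 420.6
```

View pics/side_n.png

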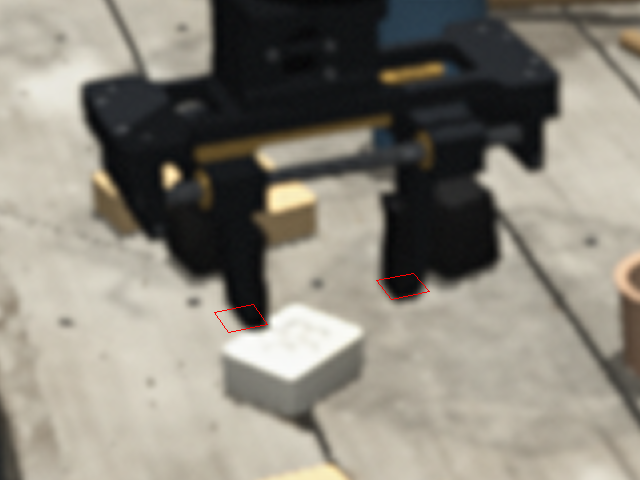

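Emit:
{"name": "send_rows", "arguments": {
  "series": [
    {"dx": 0, "dy": 0, "dz": 0, "turn": -0.1, "grip": 0.64},
    {"dx": 0, "dy": 0, "dz": 0, "turn": -0.14, "grip": 0.64},
    {"dx": 0, "dy": 0, "dz": 0, "turn": -0.14, "grip": 0.64},
    {"dx": 0, "dy": 0, "dz": 0, "turn": -0.14, "grip": 0.64},
    {"dx": 0, "dy": 0, "dz": 0, "turn": -0.14, "grip": 0.64},
    {"dx": 0, "dy": 0, "dz": 0, "turn": -0.14, "grip": 0.64},
    {"dx": 0, "dy": 0, "dz": 0, "turn": -0.14, "grip": 0.64},
    {"dx": 0, "dy": 0, "dz": 0, "turn": -0.14, "grip": 0.64},
    {"dx": 0, "dy": 0, "dz": 0, "turn": -0.14, "grip": 0.64},
    {"dx": 0, "dy": 0, "dz": 0, "turn": -0.14, "grip": 0.64},
    {"dx": 0, "dy": 0, "dz": 0, "turn": -0.14, "grip": 0.64},
    {"dx": 0, "dy": 0, "dz": 0, "turn": -0.14, "grip": 0.64},
    {"dx": 0, "dy": 0, "dz": 0, "turn": -0.088, "grip": 0.64}
  ]
}}

```text
clock: 20.05
tool_pos: [0.4333, -0.0209, 0.1609]
eef_rot: [-0.133, 0.991, 0.001, -0.006]
contact_force: [0.8, -0.2, -0.3]
opening: 0.638
```

Emit:
{"name": "send_rows", "arguments": {
  "series": [
    {"dx": -6, "dy": 20, "dz": 0, "turn": 0, "grip": 0.64},
    {"dx": -11, "dy": 35, "dz": 0, "turn": 0, "grip": 0.64},
    {"dx": -11, "dy": 35, "dz": 0, "turn": 0, "grip": 0.64},
    {"dx": -11, "dy": 35, "dz": 0, "turn": 0, "grip": 0.64},
    {"dx": -11, "dy": 35, "dz": 0, "turn": 0, "grip": 0.64},
    {"dx": -11, "dy": 35, "dz": 0, "turn": 0, "grip": 0.64},
    {"dx": -11, "dy": 35, "dz": 0, "turn": 0, "grip": 0.64},
    {"dx": -11, "dy": 35, "dz": 0, "turn": 0, "grip": 0.64},
    {"dx": -11, "dy": 35, "dz": 0, "turn": 0, "grip": 0.64},
    {"dx": -11, "dy": 35, "dz": 0, "turn": 0, "grip": 0.64},
    {"dx": -10, "dy": 35, "dz": 0, "turn": 0, "grip": 0.64},
    {"dx": -9, "dy": 32, "dz": 0, "turn": 0, "grip": 0.64},
    {"dx": 0, "dy": 0, "dz": 40, "turn": 0, "grip": 0.64},
    {"dx": 0, "dy": 0, "dz": 40, "turn": 0, "grip": 0.64},
    {"dx": 0, "dy": 0, "dz": 12, "turn": 0, "grip": 0.64},
    {"dx": 0, "dy": 0, "dz": 0, "turn": 0, "grip": 0.64},
    {"dx": 0, "dy": 0, "dz": 0, "turn": 0, "grip": 0.64}
  ]
}}

```text
clock: 21.75
tool_pos: [0.449, 0.4003, 0.0712]
eef_rot: [-0.131, 0.991, 0.001, -0.005]
contact_force: [0.1, -0.4, -0.1]
opening: 0.641
```

```bash
python3 cmdp.py 1,0,0,0,-1.728 1,-124,402,92,0; python3 plan.py 448.7 399.8 5 105; python3 look.py o side top; python3 mv.py
```

```text
cmd [448.86 400.11  70.5  105.04]
t 21.75 pos [449.  400.3  71.2] psi 105.03 tilt 0.55 F [ 0.1 -0.4 -0.1] open mm 56.4 q [-0.37  1.02 -0.82  1.73  0.96  0.85  0.2 ]
cmd [448.9 400.1  70.5 105. ]
turn 0.0006 then dx 0.2 dy -0.3 dz 65.5 dist 0.3
t 21.85 pos [449.5 400.7  72.2] psi 105.01 tilt 0.49 F [-0.  -1.1  0.2] open mm 56.4 q [-0.37  1.02 -0.82  1.73  0.96  0.85  0.2 ]
```

View pics/side_o.png

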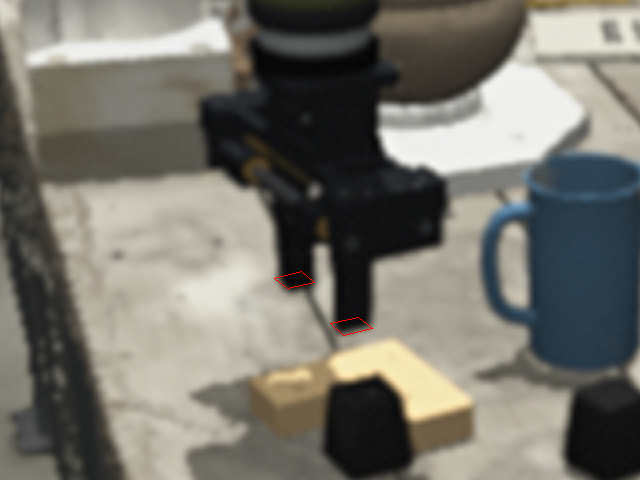

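View pics/top_o.png

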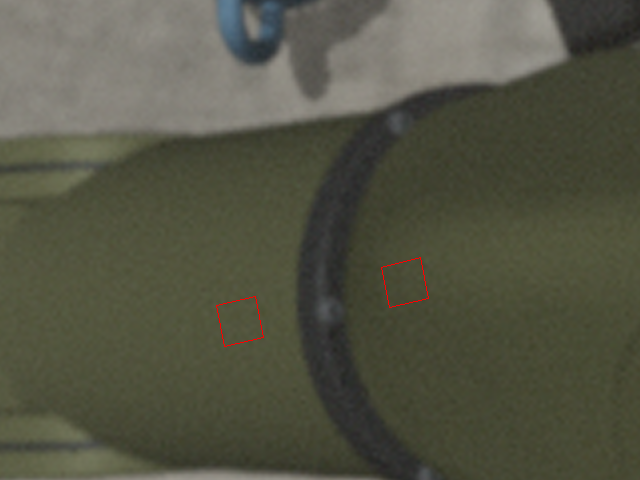

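Emit:
{"name": "send_rows", "arguments": {
  "series": [
    {"dx": 0.2, "dy": -0.3, "dz": 25, "turn": 0, "grip": 0.64},
    {"dx": 0, "dy": 0, "dz": 25, "turn": 0, "grip": 0.64},
    {"dx": 0, "dy": 0, "dz": 15, "turn": 0, "grip": 0.64},
    {"dx": 0, "dy": 0, "dz": 0, "turn": 0, "grip": 0.64},
    {"dx": 0, "dy": 0, "dz": 0, "turn": 0, "grip": 0.64}
  ]
}}

```text
clock: 22.35
tool_pos: [0.4485, 0.3997, 0.0064]
eef_rot: [-0.131, 0.991, 0.001, -0.004]
contact_force: [0.1, -0.6, 0.8]
opening: 0.641
```

```bash
python3 cmdp.py 1,.2,-.3,65,0; python3 plan.py; python3 look.py p side
python3 - <<'E'
from h import *
p=pickle.load(open("top_o.pkl","rb"));q=pickle.load(open("side_o.pkl","rb"))
u,v=proj(q,[.459,-.036,.04])[0].astype(int)
o=np.hstack([cv2.resize(p["img"][260:370,385:495],None,fx=3.6,fy=3.6,interpolation=cv2.INTER_CUBIC),cv2.resize(q["img"][v-55:v+55,u-55:u+55],None,fx=3.6,fy=3.6,interpolation=cv2.INTER_CUBIC)])
cv2.imwrite("pics/pile_o.png",o[:,:,::-1])
E
```

```text
cmd [448.74 399.76   5.5  105.04]
t 22.35 pos [448.5 399.7   6.4] psi 105.01 tilt 0.52 F [ 0.1 -0.6  0.8] open mm 56.4 q [-0.4   1.11 -0.75  1.74  1.06  0.76  0.12]
cmd [448.7 399.8   5.5 105. ]
```

View pics/side_p.png

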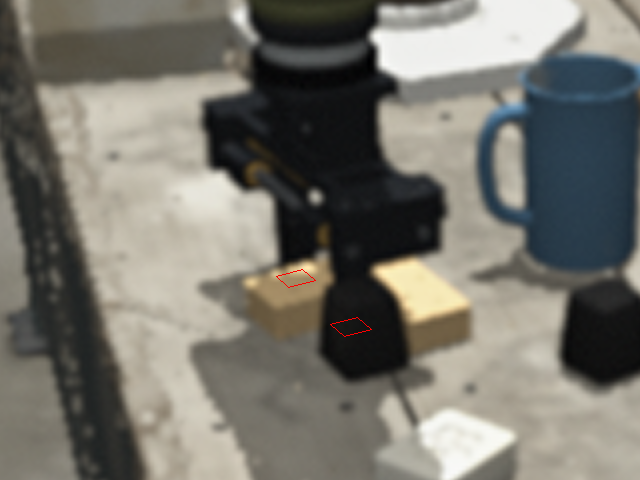

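View pics/pile_o.png

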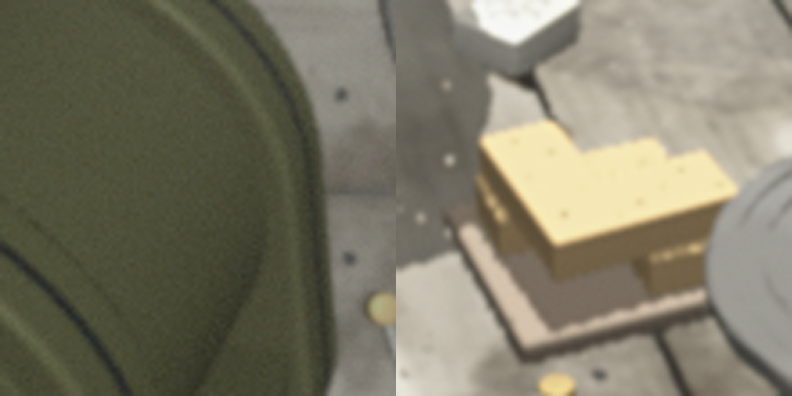

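Emit:
{"name": "send_rows", "arguments": {
  "series": [
    {"dx": 0, "dy": 0, "dz": 0, "turn": 0, "grip": 0.3},
    {"dx": 0, "dy": 0, "dz": 0, "turn": 0, "grip": 0.3},
    {"dx": 0, "dy": 0, "dz": 0, "turn": 0, "grip": 0.3},
    {"dx": 0, "dy": 0, "dz": 0, "turn": 0, "grip": 0.3},
    {"dx": 0, "dy": 0, "dz": -10, "turn": 0, "grip": 0.3},
    {"dx": 0, "dy": 0, "dz": -30, "turn": 0, "grip": 0.3},
    {"dx": 0, "dy": 0, "dz": -40, "turn": 0, "grip": 0.3},
    {"dx": 0, "dy": 0, "dz": -40, "turn": 0, "grip": 0.3},
    {"dx": 0, "dy": 0, "dz": -35, "turn": 0, "grip": 0.3},
    {"dx": 0, "dy": 0, "dz": 0, "turn": 0, "grip": 0.3}
  ],
  "force": 40
}}

```text
clock: 23.4
tool_pos: [0.451, 0.4012, 0.1654]
eef_rot: [-0.13, 0.991, 0.003, -0.002]
contact_force: [1.0, 0.2, -1.4]
opening: 0.475
```

```bash
python3 cmdp.py 1,0,0,-155,0; python3 plan.py 447.8 -8.2 160 96; python3 look.py q side
python3 - <<'E'
from fitpile import *
p,m=run("pile2",(.459,-.036),.036)
V=p["img"].max(2);ig=cv2.dilate((V<50).astype(np.uint8),np.ones((3,3)))>0
u,v=(proj(p,[.459,-.036,.04])[0]).astype(int)
print(u,v);np.save("m_p2.npy",m)
E
```

```text
cmd [448.74 399.76 160.5  105.04]
t 23.4 pos [451.  401.2 165.4] psi 104.99 tilt 0.44 F [ 1.   0.2 -1.4] open mm 41.8 q [-0.32  0.9  -0.91  1.68  0.82  0.98  0.3 ]
cmd [448.7 399.8 160.5 105. ]
turn 0.1577 then dx 43.6 dy -405.6 dz 0.5 dist 408.0
det 0.85 [204. 142. 266. 164.] 799
det 0.84 [245. 286. 305. 329.] 539
det 0.57 [243. 280. 316. 325.] 1763
276 302
```

View pics/side_q.png

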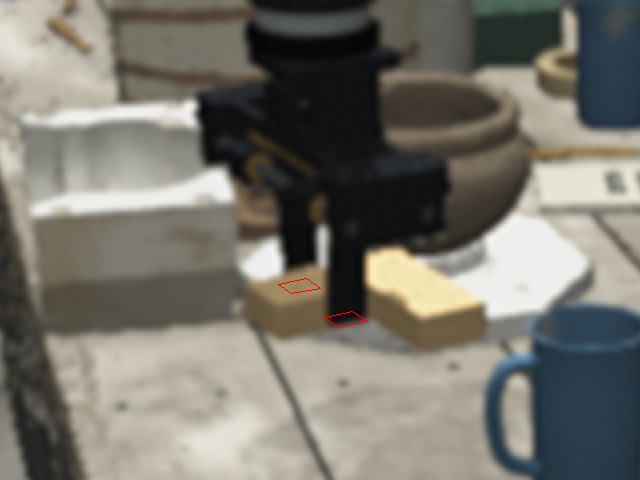

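```bash
python3 - <<'E'
from h import *
from plant import snapshot,regions_of
p=snapshot("side");pickle.dump(p,open("side_r.pkl","wb"))
ds=[d for d in regions_of(p,"prop_a") if d["extent"][1]>250]
for d in ds:print(d["score"],np.round(d["extent"]),d["pixels"].sum())
m=max(ds,key=lambda d:d["pixels"].sum())["pixels"];np.save("m_r.npy",m)
u,v=(proj(p,[.459,-.036,.04])[0]).astype(int)
V=p["img"].max(2);ig=np.zeros((480,640),bool); ig[v-8:,u+32:]=True
r=fit([(p,m*1.,ig)],"L",[.461,-.036,np.radians(6)],.036);print("mid",np.round(r[0],4),np.degrees(r[0][2]),r[1])
k=5;o=cv2.resize(p["img"],None,fx=k,fy=k,interpolation=cv2.INTER_CUBIC)
for q,z,c in((r[0],.036,(255,0,0)),((.4588,-.037,np.radians(185.5)),.012,(0,160,0))):
    a=q[2];R=np.array([[np.cos(a),-np.sin(a)],[np.sin(a),np.cos(a)]]);xy=L@R.T+q[:2]
    for zz in(z,z+.024): cv2.polylines(o,[np.round((proj(p,np.c_[xy,np.full(6,zz)])+.5)*k-.5).astype(int)],True,c,1)
cs,_=cv2.findContours(m.astype(np.uint8),0,1);cv2.drawContours(o,[c*k+2 for c in cs],-1,(0,0,255),1)
cv2.imwrite("pics/r.png",o[v*k-260:v*k+260,u*k-350:u*k+350][:,:,::-1])
E
```

```text
0.74 [242. 278. 315. 326.] 1853
0.73 [245. 286. 308. 328.] 491
mid [ 0.4647 -0.0345  0.0998] 5.72015245209153 102.67450980392155
```

View pics/r.png

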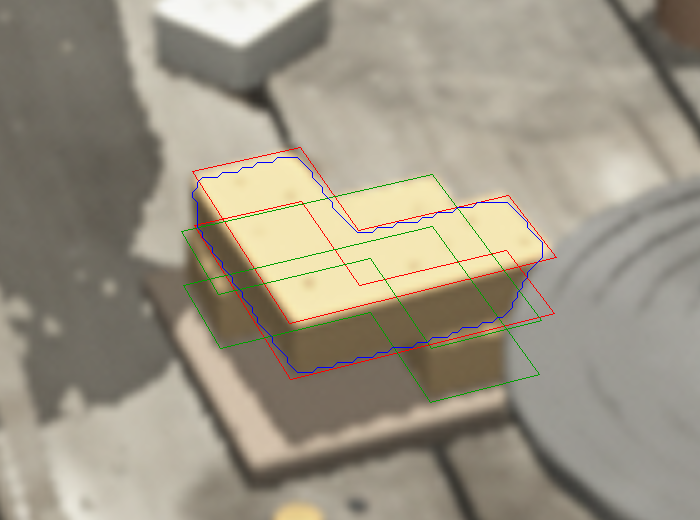

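```bash
python3 - <<'E'
from h import *
from plant import snapshot,regions_of
import json
p=snapshot("side");pickle.dump(p,open("side_s.pkl","wb"))
ds=[d for d in regions_of(p,"prop_a") if d["extent"][1]<200]
for d in ds:print(d["score"],np.round(d["extent"]),d["pixels"].sum())
m=ds[0]["pixels"]*1.
V=p["img"].max(2);ig=cv2.dilate((V<50).astype(np.uint8),np.ones((3,3)))>0
x,y,z,psi=json.load(open("cmd.json"));a=np.radians(psi+90)  # prop angle 195
R=np.array([[np.cos(a),-np.sin(a)],[np.sin(a),np.cos(a)]])
vv,uu=np.nonzero(m>.5);b=(uu.min()-15,vv.min()-15,uu.max()+16,vv.max()+16);sl=np.s_[b[1]:b[3],b[0]:b[2]]
for z0 in(.152,.155,.158):
    res=[]
    for xg in np.arange(-6,26,2):
        C=np.array([x,y])-R@[xg,-29]
        r=render(p,"L",(*(C/1000),a),z0,b);res.append((round((np.abs(r-m[sl])*~ig[sl]).sum(),1),xg))
    print(z0,sorted(res)[:4])
C=np.array([x,y])-R@[8,-29]
for z0 in(.152,.155,.158): r=fit([(p,m,ig)],"L",[*(C/1000),a],z0);print(z0,np.round(r[0],4),C,r[1], R.T@(np.array([x,y])-r[0][:2]*1000))
E
```

```text
0.94 [204. 138. 264. 166.] 926
0.152 [(np.float64(110.3), np.int64(12)), (np.float64(110.8), np.int64(10)), (np.float64(137.1), np.int64(8)), (np.float64(138.5), np.int64(14))]
0.155 [(np.float64(188.8), np.int64(10)), (np.float64(193.0), np.int64(8)), (np.float64(198.2), np.int64(6)), (np.float64(202.1), np.int64(12))]
0.158 [(np.float64(272.7), np.int64(4)), (np.float64(273.1), np.int64(6)), (np.float64(285.8), np.int64(8)), (np.float64(286.6), np.int64(10))]
0.152 [0.4671 0.3677 3.432 ] [463.99191634 373.83280079] 54.85098039215687 [  9.38595791 -35.77157519]
0.155 [0.4655 0.3604 3.4326] [463.99191634 373.83280079] 59.66274509803922 [  5.91896117 -42.37796494]
0.158 [0.4645 0.3524 3.4265] [463.99191634 373.83280079] 65.20784313725491 [  2.88597556 -49.85996905]
```

```bash
python3 plan.py 449.5 -8.1 160 96
```

```text
t 23.75 pos [449.2 398.3 158.9] psi 105.03 tilt 0.67 F [ 1.1  0.5 -1.3] open mm 41.7 q [-0.33  0.91 -0.9   1.69  0.82  0.98  0.3 ]
cmd [448.7 399.8 160.5 105. ]
turn 0.1577 then dx 41.9 dy -405.7 dz 0.5 dist 407.9
```

Emit:
{"name": "send_rows", "arguments": {
  "series": [
    {"dx": 0, "dy": 0, "dz": 0, "turn": 0.08, "grip": 0.3},
    {"dx": 0, "dy": 0, "dz": 0, "turn": 0.078, "grip": 0.3},
    {"dx": 2, "dy": -20, "dz": 0, "turn": 0, "grip": 0.3},
    {"dx": 3.6, "dy": -35, "dz": 0, "turn": 0, "grip": 0.3},
    {"dx": 3.6, "dy": -35, "dz": 0, "turn": 0, "grip": 0.3},
    {"dx": 3.6, "dy": -35, "dz": 0, "turn": 0, "grip": 0.3},
    {"dx": 3.6, "dy": -35, "dz": 0, "turn": 0, "grip": 0.3},
    {"dx": 3.6, "dy": -35, "dz": 0, "turn": 0, "grip": 0.3},
    {"dx": 3.6, "dy": -35, "dz": 0, "turn": 0, "grip": 0.3},
    {"dx": 3.6, "dy": -35, "dz": 0, "turn": 0, "grip": 0.3},
    {"dx": 3.6, "dy": -35, "dz": 0, "turn": 0, "grip": 0.3},
    {"dx": 3.6, "dy": -35, "dz": 0, "turn": 0, "grip": 0.3},
    {"dx": 3.6, "dy": -35, "dz": 0, "turn": 0, "grip": 0.3},
    {"dx": 2.4, "dy": -25, "dz": 0, "turn": 0, "grip": 0.3},
    {"dx": 1.5, "dy": -10.7, "dz": 30, "turn": 0, "grip": 0.3},
    {"dx": 0, "dy": 0, "dz": 30, "turn": 0, "grip": 0.3},
    {"dx": 0, "dy": 0, "dz": 10, "turn": 0, "grip": 0.3},
    {"dx": 0, "dy": 0, "dz": 0, "turn": 0, "grip": 0.3},
    {"dx": 0, "dy": 0, "dz": 0, "turn": 0, "grip": 0.3}
  ]
}}

```text
clock: 25.65
tool_pos: [0.4495, -0.0081, 0.0902]
eef_rot: [-0.052, 0.999, 0.001, -0.005]
contact_force: [0.7, -0.1, -1.7]
opening: 0.471
```

```bash
python3 cmdp.py 1,0,0,0,.158 1,41.9,-405.7,70,0; python3 plan.py 449.5 -8.1 66 96; python3 look.py t side top;python3 mv.py
```

```text
cmd [449.37  -8.09  90.5   95.98]
t 25.65 pos [449.5  -8.1  90.2] psi 96.0 tilt 0.59 F [ 0.7 -0.1 -1.7] open mm 41.5 q [ 0.37  0.86 -0.76  2.18  1.15  0.6   0.42]
cmd [449.4  -8.1  90.5  96. ]
turn -0.0003 then dx -0.1 dy -0.0 dz 24.5 dist 0.1
t 25.75 pos [450.   -8.1  90.8] psi 95.99 tilt 0.49 F [ 0.2  0.8 -1. ] open mm 41.9 q [ 0.37  0.86 -0.76  2.18  1.15  0.6   0.42]
```

View pics/side_t.png

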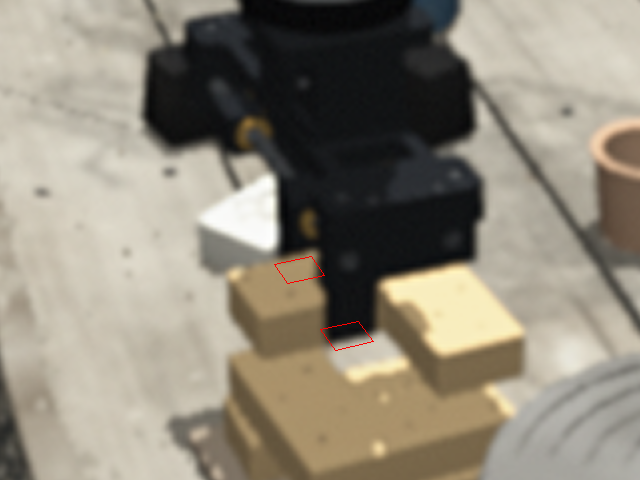

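View pics/top_t.png

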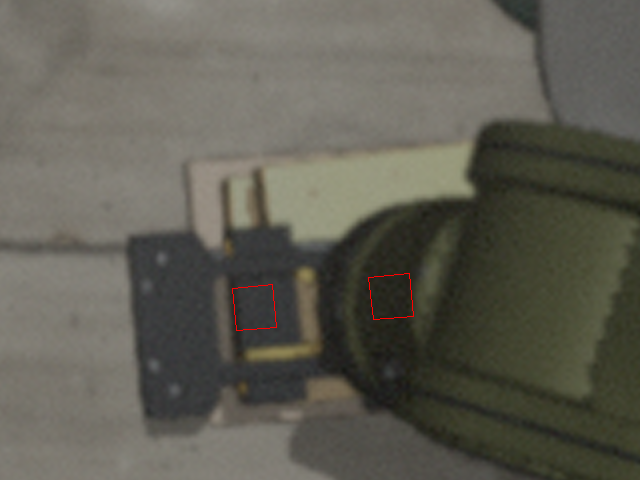

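Emit:
{"name": "send_rows", "arguments": {
  "series": [
    {"dx": 0, "dy": 0, "dz": 10, "turn": 0, "grip": 0.3},
    {"dx": 0, "dy": 0, "dz": 8, "turn": 0, "grip": 0.3},
    {"dx": 0, "dy": 0, "dz": 3, "turn": 0, "grip": 0.3},
    {"dx": 0, "dy": 0, "dz": 2, "turn": 0, "grip": 0.3},
    {"dx": 0, "dy": 0, "dz": 0, "turn": 0, "grip": 0.3},
    {"dx": 0, "dy": 0, "dz": 0, "turn": 0, "grip": 0.3}
  ]
}}

```text
clock: 26.35
tool_pos: [0.4496, -0.0084, 0.0676]
eef_rot: [-0.052, 0.999, 0.001, -0.004]
contact_force: [0.0, -0.0, -2.3]
opening: 0.472
```

```bash
python3 cmdp.py 1,0,0,23,0; python3 plan.py; python3 look.py u side top
```

```text
cmd [449.37  -8.09  67.5   95.98]
t 26.35 pos [449.6  -8.4  67.6] psi 95.97 tilt 0.52 F [ 0.  -0.  -2.3] open mm 41.5 q [ 0.34  0.9  -0.71  2.19  1.24  0.57  0.34]
cmd [449.4  -8.1  67.5  96. ]
```

View pics/side_u.png

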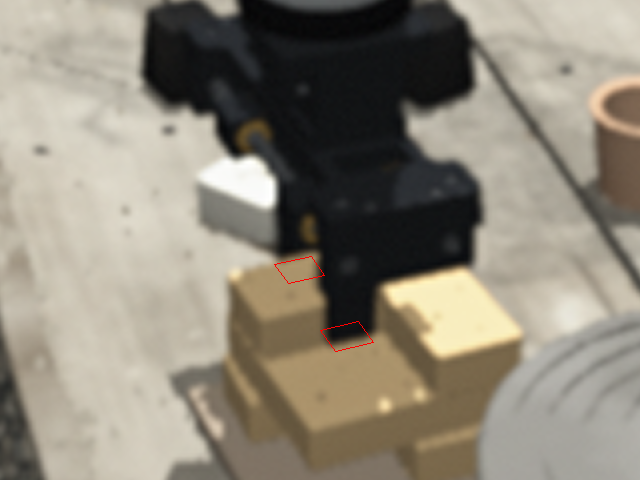

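View pics/top_u.png

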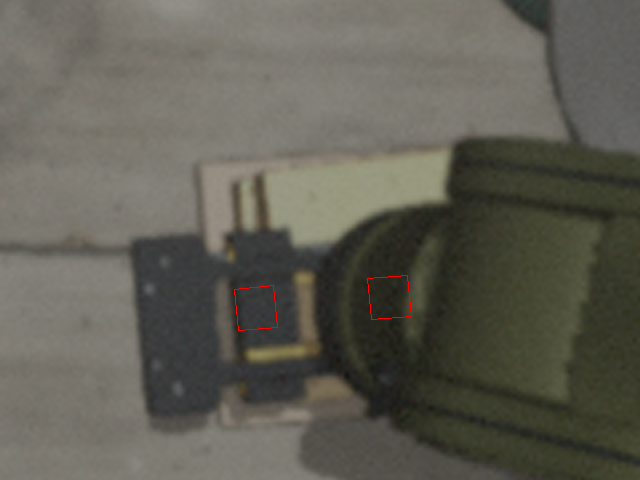

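Emit:
{"name": "send_rows", "arguments": {
  "series": [
    {"dx": 0, "dy": 0, "dz": 1, "turn": 0, "grip": 0.3},
    {"dx": 0, "dy": 0, "dz": 0.8, "turn": 0, "grip": 0.3},
    {"dx": 0, "dy": 0, "dz": 0, "turn": 0, "grip": 0.3}
  ]
}}

```text
clock: 26.75
tool_pos: [0.4496, -0.0084, 0.0666]
eef_rot: [-0.052, 0.999, 0.0, -0.004]
contact_force: [-1.9, -1.2, 12.6]
opening: 0.476
```

Emit:
{"name": "send_rows", "arguments": {
  "series": [
    {"dx": 0, "dy": 0, "dz": -0.5, "turn": 0, "grip": 0.3},
    {"dx": 0, "dy": 0, "dz": 0, "turn": 0, "grip": 0.53},
    {"dx": 0, "dy": 0, "dz": 0, "turn": 0, "grip": 0.6},
    {"dx": 0, "dy": 0, "dz": 0, "turn": 0, "grip": 0.64},
    {"dx": 0, "dy": 0, "dz": -10, "turn": 0, "grip": 0.64},
    {"dx": 0, "dy": 0, "dz": -30, "turn": 0, "grip": 0.64},
    {"dx": 0, "dy": 0, "dz": -40, "turn": 0, "grip": 0.64},
    {"dx": 0, "dy": 0, "dz": -30, "turn": 0, "grip": 0.64},
    {"dx": 0, "dy": 0, "dz": 0, "turn": 0, "grip": 0.64}
  ]
}}

```text
clock: 27.65
tool_pos: [0.4524, -0.0078, 0.1789]
eef_rot: [-0.052, 0.999, 0.001, -0.002]
contact_force: [0.8, 0.6, -0.6]
opening: 0.642
```

```bash
python3 cmdp.py 1,0,0,-108.7,0; python3 plan.py 470.8 182.2 150 126; python3 look.py v side
python3 - <<'E'
from h import *
q=pickle.load(open("side_v.pkl","rb"));u,v=proj(q,[.459,-.036,.06])[0].astype(int)
cv2.imwrite("pics/pile_v.png",cv2.resize(q["img"][v-60:v+60,u-75:u+75],None,fx=5,fy=5,interpolation=cv2.INTER_CUBIC)[:,:,::-1])
E
```

```text
cmd [449.37  -8.09 176.2   95.98]
t 27.65 pos [452.4  -7.8 178.9] psi 95.95 tilt 0.21 F [ 0.8  0.6 -0.6] open mm 56.5 q [ 0.47  0.72 -0.91  2.11  0.86  0.75  0.67]
cmd [449.4  -8.1 176.2  96. ]
turn -0.5239 then dx -129.2 dy 141.4 dz 26.2 dist 191.5
```

View pics/pile_v.png

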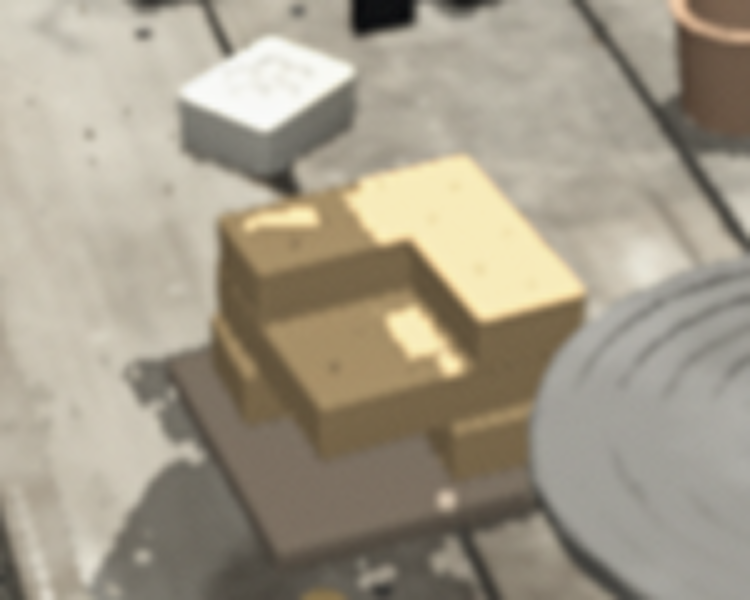

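```bash
python3 plan.py 471.1 182.6 70 126.6
```

```text
t 27.7 pos [451.4  -8.5 177.2] psi 95.93 tilt 0.35 F [ 0.5 -1.1 -0.4] open mm 56.5 q [ 0.47  0.72 -0.91  2.11  0.86  0.75  0.67]
cmd [449.4  -8.1 176.2  96. ]
turn -0.5343 then dx -131.1 dy 140.1 dz 106.2 dist 191.9
```

Emit:
{"name": "send_rows", "arguments": {
  "series": [
    {"dx": 0, "dy": 0, "dz": 0, "turn": -0.134, "grip": 0.77},
    {"dx": 0, "dy": 0, "dz": 0, "turn": -0.134, "grip": 0.77},
    {"dx": 0, "dy": 0, "dz": 0, "turn": -0.134, "grip": 0.77},
    {"dx": 0, "dy": 0, "dz": 0, "turn": -0.132, "grip": 0.77},
    {"dx": -15, "dy": 16, "dz": 0, "turn": 0, "grip": 0.77},
    {"dx": -23, "dy": 25, "dz": 0, "turn": 0, "grip": 0.77},
    {"dx": -23, "dy": 25, "dz": 0, "turn": 0, "grip": 0.77},
    {"dx": -23, "dy": 25, "dz": 0, "turn": 0, "grip": 0.77},
    {"dx": -23, "dy": 25, "dz": 10, "turn": 0, "grip": 0.77},
    {"dx": -24, "dy": 24, "dz": 30, "turn": 0, "grip": 0.77},
    {"dx": 0, "dy": 0, "dz": 40, "turn": 0, "grip": 0.77},
    {"dx": 0, "dy": 0, "dz": 26, "turn": 0, "grip": 0.77},
    {"dx": 0, "dy": 0, "dz": 0, "turn": 0, "grip": 0.77},
    {"dx": 0, "dy": 0, "dz": 0, "turn": 0, "grip": 0.77}
  ]
}}

```text
clock: 29.1
tool_pos: [0.4704, 0.1819, 0.0693]
eef_rot: [-0.314, 0.949, 0.002, -0.006]
contact_force: [0.2, -0.2, 0.2]
opening: 0.77
```

```bash
python3 cmdp.py 1,0,0,0,-.534 1,-131,140,106,0; python3 plan.py 471.1 182.6 5 126.6; python3 look.py w side top; python3 mv.py
```

```text
cmd [471.13 182.4   70.2  126.58]
t 29.1 pos [470.4 181.9  69.3] psi 126.6 tilt 0.67 F [ 0.2 -0.2  0.2] open mm 67.7 q [ 0.03  0.97 -0.86  2.02  1.14  0.75  0.65]
cmd [471.1 182.4  70.2 126.6]
turn -0.0003 then dx -0.1 dy 0.2 dz 65.2 dist 0.2
t 29.2 pos [471.6 182.4  70.8] psi 126.56 tilt 0.5 F [-0.1  0.7  1. ] open mm 67.6 q [ 0.03  0.97 -0.86  2.02  1.14  0.75  0.65]
```

View pics/side_w.png

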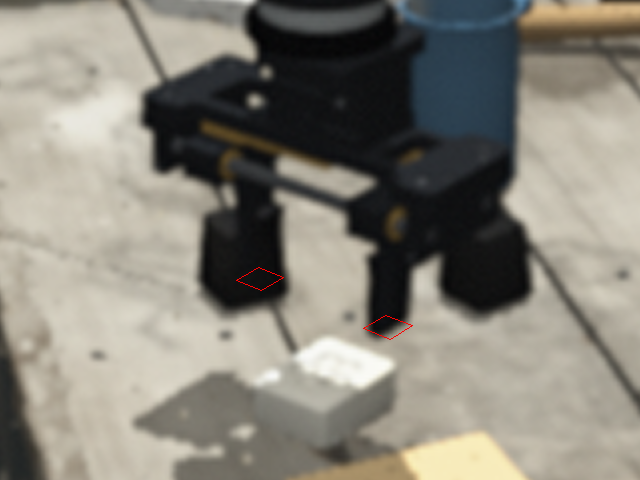

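```bash
python3 - <<'E'
from h import *
p=pickle.load(open("top_w.pkl","rb"));cv2.imwrite("pics/pile_w.png",cv2.resize(p["img"][220:375,270:500],None,fx=3.4,fy=3.4,interpolation=cv2.INTER_CUBIC)[:,:,::-1])
E
```

```text
(no output)
```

View pics/pile_w.png

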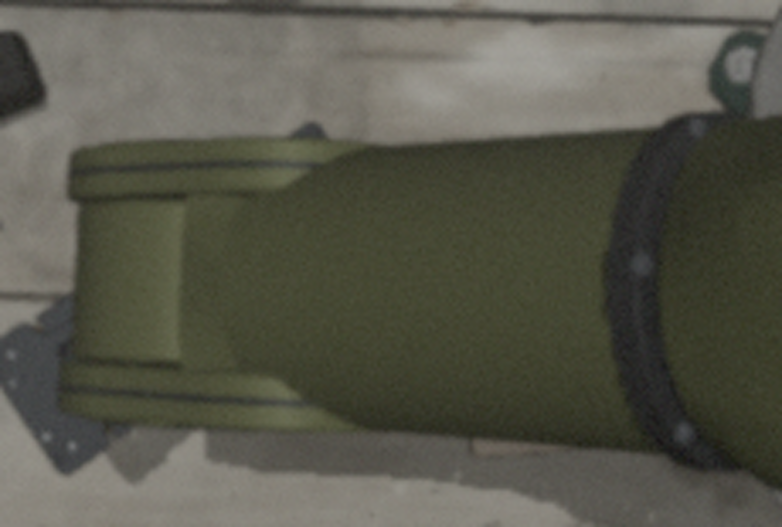

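Emit:
{"name": "send_rows", "arguments": {
  "series": [
    {"dx": 0, "dy": 0.2, "dz": 25, "turn": 0, "grip": 0.77},
    {"dx": 0, "dy": 0, "dz": 25, "turn": 0, "grip": 0.77},
    {"dx": 0, "dy": 0, "dz": 14, "turn": 0, "grip": 0.77},
    {"dx": 0, "dy": 0, "dz": 0, "turn": 0, "grip": 0.77},
    {"dx": 0, "dy": 0, "dz": 0, "turn": 0, "grip": 0.4},
    {"dx": 0, "dy": 0, "dz": 0, "turn": 0, "grip": 0.4},
    {"dx": 0, "dy": 0, "dz": 0, "turn": 0, "grip": 0.4},
    {"dx": 0, "dy": 0, "dz": 0, "turn": 0, "grip": 0.4}
  ],
  "force": 30
}}

```text
clock: 30.0
tool_pos: [0.4709, 0.1833, 0.0073]
eef_rot: [-0.314, 0.949, 0.002, -0.003]
contact_force: [-1.3, 1.2, 6.6]
opening: 0.561
```

```bash
python3 cmdp.py 1,0,0.2,64,0; python3 plan.py; python3 look.py x side
```

```text
cmd [471.01 182.56   6.2  126.58]
t 30.0 pos [470.9 183.3   7.3] psi 126.6 tilt 0.48 F [-1.3  1.2  6.6] open mm 49.3 q [-0.01  1.07 -0.77  2.03  1.32  0.68  0.51]
cmd [471.  182.6   6.2 126.6]
```

View pics/side_x.png

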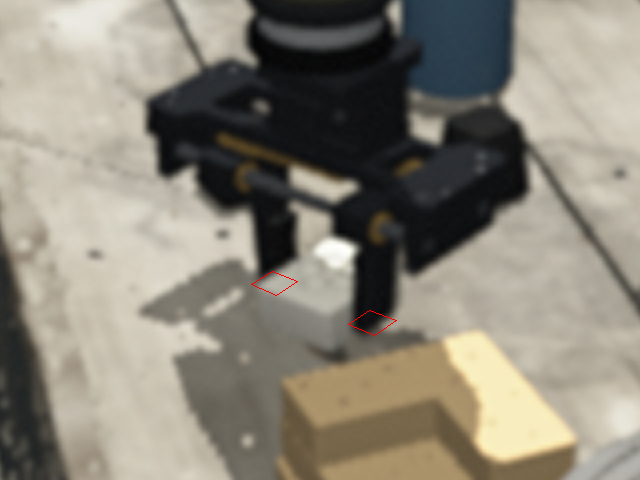

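Emit:
{"name": "send_rows", "arguments": {
  "series": [
    {"dx": 0, "dy": 0, "dz": -10, "turn": 0, "grip": 0.4},
    {"dx": 0, "dy": 0, "dz": -30, "turn": 0, "grip": 0.4},
    {"dx": 0, "dy": 0, "dz": -40, "turn": 0, "grip": 0.4},
    {"dx": 0, "dy": 0, "dz": -40, "turn": 0, "grip": 0.4},
    {"dx": 0, "dy": 0, "dz": -35, "turn": 0, "grip": 0.4},
    {"dx": 0, "dy": 0, "dz": 0, "turn": 0.134, "grip": 0.4},
    {"dx": 0, "dy": 0, "dz": 0, "turn": 0.134, "grip": 0.4},
    {"dx": 0, "dy": 0, "dz": 0, "turn": 0.134, "grip": 0.4},
    {"dx": 0, "dy": 0, "dz": 0, "turn": 0.132, "grip": 0.4},
    {"dx": 0, "dy": 0, "dz": 0, "turn": 0, "grip": 0.4}
  ]
}}

```text
clock: 31.05
tool_pos: [0.4718, 0.1817, 0.1616]
eef_rot: [-0.052, 0.999, 0.0, -0.004]
contact_force: [-0.1, 0.7, -0.7]
opening: 0.559
```

```bash
python3 cmdp.py 1,0,0,-155,0 1,0,0,0,.534; python3 plan.py 461 -36.5 112 96; python3 look.py y side
```

```text
cmd [471.01 182.56 161.2   95.98]
t 31.05 pos [471.8 181.7 161.6] psi 95.95 tilt 0.51 F [-0.1  0.7 -0.7] open mm 49.2 q [ 0.04  0.78 -0.84  1.97  0.83  0.79  0.38]
cmd [471.  182.6 161.2  96. ]
turn -0.0003 then dx 32.9 dy -216.8 dz 49.2 dist 219.3
```

View pics/side_y.png

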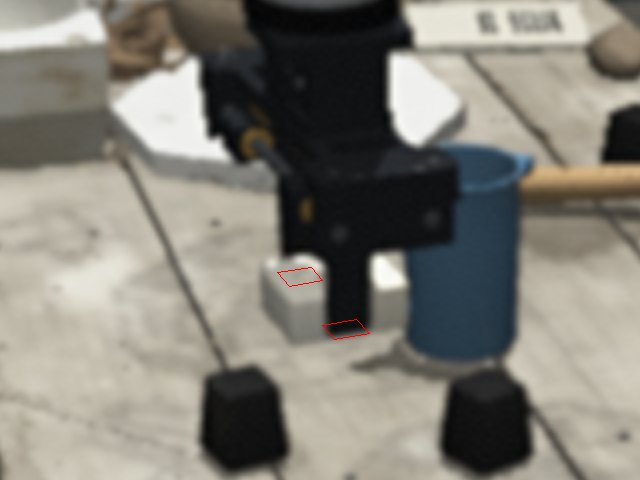

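Emit:
{"name": "send_rows", "arguments": {
  "series": [
    {"dx": 3, "dy": -18, "dz": 0, "turn": 0, "grip": 0.4},
    {"dx": 5, "dy": -32, "dz": 0, "turn": 0, "grip": 0.4},
    {"dx": 5, "dy": -35, "dz": 0, "turn": 0, "grip": 0.4},
    {"dx": 5, "dy": -35, "dz": 0, "turn": 0, "grip": 0.4},
    {"dx": 5, "dy": -35, "dz": 0, "turn": 0, "grip": 0.4},
    {"dx": 5, "dy": -32, "dz": 0, "turn": 0, "grip": 0.4},
    {"dx": 3, "dy": -20, "dz": 0, "turn": 0, "grip": 0.4},
    {"dx": 1.9, "dy": -9.8, "dz": 10, "turn": 0, "grip": 0.4},
    {"dx": 0, "dy": 0, "dz": 30, "turn": 0, "grip": 0.4},
    {"dx": 0, "dy": 0, "dz": 10, "turn": 0, "grip": 0.4},
    {"dx": 0, "dy": 0, "dz": 0, "turn": 0, "grip": 0.4},
    {"dx": 0, "dy": 0, "dz": 0, "turn": 0, "grip": 0.4}
  ]
}}

```text
clock: 32.3
tool_pos: [0.4613, -0.0359, 0.1108]
eef_rot: [-0.053, 0.999, 0.001, -0.005]
contact_force: [0.0, -0.4, -1.6]
opening: 0.562
```

```bash
python3 cmdp.py 1,32.9,-216.8,50,0; python3 plan.py 461 -36.5 91 96; python3 look.py z side top
```

```text
cmd [460.89 -36.49 111.2   95.98]
t 32.3 pos [461.3 -35.9 110.8] psi 96.11 tilt 0.57 F [ 0.  -0.4 -1.6] open mm 49.5 q [ 0.44  0.82 -0.77  2.13  1.03  0.63  0.6 ]
cmd [460.9 -36.5 111.2  96. ]
turn -0.0003 then dx -0.1 dy -0.0 dz 20.2 dist 0.1
```

View pics/side_z.png

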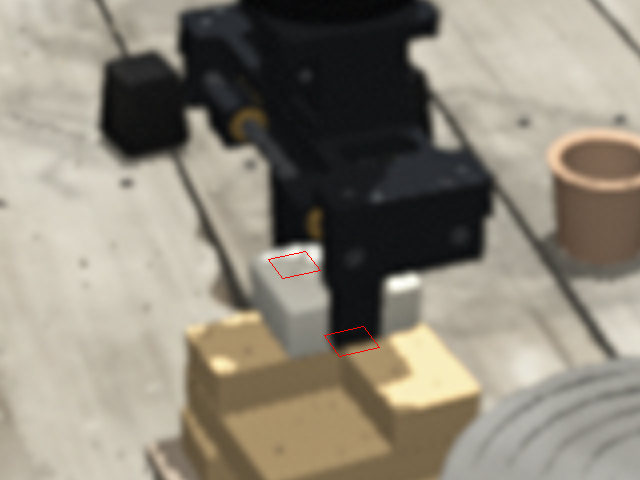

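View pics/top_z.png

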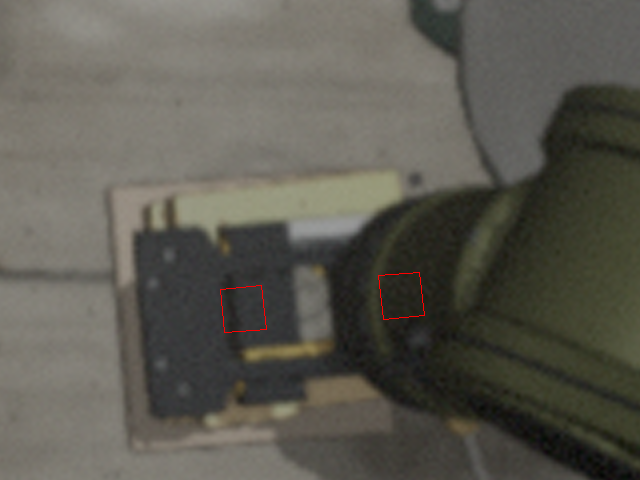

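Emit:
{"name": "send_rows", "arguments": {
  "series": [
    {"dx": 0, "dy": 0, "dz": 10, "turn": 0, "grip": 0.4},
    {"dx": 0, "dy": 0, "dz": 6, "turn": 0, "grip": 0.4},
    {"dx": 0, "dy": 0, "dz": 2, "turn": 0, "grip": 0.4},
    {"dx": 0, "dy": 0, "dz": 1, "turn": 0, "grip": 0.4},
    {"dx": 0, "dy": 0, "dz": 0.7, "turn": 0, "grip": 0.4},
    {"dx": 0, "dy": 0, "dz": 0, "turn": 0, "grip": 0.4}
  ]
}}

```text
clock: 33.0
tool_pos: [0.4612, -0.0368, 0.0914]
eef_rot: [-0.052, 0.999, 0.001, -0.005]
contact_force: [-0.8, -1.0, -0.4]
opening: 0.557
```

Emit:
{"name": "send_rows", "arguments": {
  "series": [
    {"dx": 0, "dy": 0, "dz": 0.5, "turn": 0, "grip": 0.4},
    {"dx": 0, "dy": 0, "dz": 0, "turn": 0, "grip": 0.4}
  ]
}}

```text
clock: 33.2
tool_pos: [0.4613, -0.0367, 0.0913]
eef_rot: [-0.052, 0.999, 0.0, -0.004]
contact_force: [-1.5, -0.2, 7.5]
opening: 0.561
```

Contact (7.5 N). Release gently and retreat up.

Emit:
{"name": "send_rows", "arguments": {
  "series": [
    {"dx": 0, "dy": 0, "dz": -0.3, "turn": 0, "grip": 0.4},
    {"dx": 0, "dy": 0, "dz": 0, "turn": 0, "grip": 0.6},
    {"dx": 0, "dy": 0, "dz": 0, "turn": 0, "grip": 0.68},
    {"dx": 0, "dy": 0, "dz": 0, "turn": 0, "grip": 0.74},
    {"dx": 0, "dy": 0, "dz": -10, "turn": 0, "grip": 0.74},
    {"dx": 0, "dy": 0, "dz": -30, "turn": 0, "grip": 0.74},
    {"dx": 0, "dy": 0, "dz": -40, "turn": 0, "grip": 0.74},
    {"dx": 0, "dy": 0, "dz": -40, "turn": 0, "grip": 0.74},
    {"dx": 0, "dy": 30, "dz": 0, "turn": 0, "grip": 0.74},
    {"dx": 0, "dy": 40, "dz": 0, "turn": 0, "grip": 0.74},
    {"dx": 0, "dy": 40, "dz": 0, "turn": 0, "grip": 0.74},
    {"dx": 0, "dy": 40, "dz": 0, "turn": 0, "grip": 0.74},
    {"dx": 0, "dy": 40, "dz": 0, "turn": 0, "grip": 0.74},
    {"dx": 0, "dy": 40, "dz": 0, "turn": 0, "grip": 0.74},
    {"dx": 0, "dy": 40, "dz": 0, "turn": 0, "grip": 0.74},
    {"dx": 0, "dy": 40, "dz": 0, "turn": 0, "grip": 0.74},
    {"dx": 0, "dy": 40, "dz": 0, "turn": 0, "grip": 0.74},
    {"dx": 0, "dy": 40, "dz": 0, "turn": 0, "grip": 0.74},
    {"dx": 0, "dy": 30, "dz": 0, "turn": 0, "grip": 0.74}
  ]
}}

```text
clock: 35.1
tool_pos: [0.4175, 0.3836, 0.2116]
eef_rot: [-0.053, 0.999, 0.001, -0.005]
contact_force: [0.6, 0.9, 0.4]
opening: 0.739
```

```bash
python3 mv.py; python3 - <<'E'
from h import *
from plant import snapshot,regions_of
o=[]
for n in("top","side"):
    p=snapshot(n);pickle.dump(p,open(n+"_end.pkl","wb"))
    c=proj(p,[.459,-.036,.05])[0].astype(int);o.append(cv2.resize(p["img"][c[1]-60:c[1]+60,c[0]-70:c[0]+70],None,fx=2.8,fy=2.8,interpolation=cv2.INTER_CUBIC))
    for k in("prop_a","mould","stopper_a","cup","spray","jug"):
        for d in regions_of(p,k):
            if d["score"]>.4: print(n,k,round(d["score"],2),np.round(d["extent"]),d["pixels"].sum())
cv2.imwrite("pics/end.png",np.hstack(o)[:,:,::-1])
E
```

```text
t 35.1 pos [417.5 383.6 211.6] psi 96.08 tilt 0.59 F [0.6 0.9 0.4] open mm 65.1 q [-0.34  0.77 -0.86  1.75  0.69  0.96  0.2 ]
top prop_a 0.75 [413. 312. 477. 345.] 437
top prop_a 0.72 [416. 283. 476. 346.] 1637
top prop_a 0.56 [412. 295. 424. 346.] 285
top mould 0.79 [436. 290. 470. 334.] 1165
top stopper_a 0.78 [227. 298. 253. 327.] 446
top stopper_a 0.66 [152. 185. 209. 257.] 2452
top stopper_a 0.62 [255. 229. 280. 255.] 532
top cup 0.6 [326. 182. 359. 216.] 930
top spray 0.57 [327.  90. 369. 154.] 1844
top jug 0.73 [152. 183. 210. 257.] 2429
side prop_a 0.91 [246. 273. 321. 306.] 1046
side prop_a 0.86 [243. 293. 308. 330.] 385
side prop_a 0.65 [244. 288. 309. 325.] 1103
side mould 0.85 [262. 261. 300. 298.] 975
side stopper_a 0.69 [225. 208. 247. 231.] 497
side stopper_a 0.6 [282. 209. 308. 236.] 485
side cup 0.92 [335. 225. 364. 260.] 753
side spray 0.63 [243. 291. 308. 328.] 368
side jug 0.67 [263. 153. 309. 206.] 1714
```

View pics/end.png

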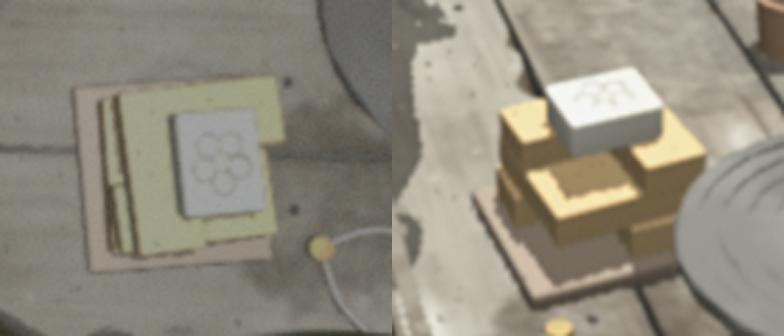

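```bash
python3 - <<'E'
from h import *
from plant import snapshot,regions_of
p=snapshot("top");pickle.dump(p,open("top_e2.pkl","wb"))
dm=regions_of(p,"mould")[0]["pixels"]; dp=regions_of(p,"prop_a")
for d in dp: print(round(d["score"],2),np.round(d["extent"]),d["pixels"].sum())
big=max(dp,key=lambda d:d["pixels"].sum())["pixels"]
dil=lambda m,k=5:cv2.dilate(m.astype(np.uint8),np.ones((k,k)))>0
no=np.zeros((480,640),bool); s=np.array([-.0017,.0084])
rm=fit_top(p,dm,no,"mould",.110,(.4593,-.028,.1));print("mould",np.round(rm[0],4),rm[1])
rt=fit_top(p,big,dil(dm),"L",.084,(.4593,-.028,3.246));print("top",np.round(rt[0],4),rt[1])
k=6;o=cv2.resize(p["img"],None,fx=k,fy=k,interpolation=cv2.INTER_CUBIC)
def ln(sh,q,z,c):
    a=q[2];R=np.array([[np.cos(a),-np.sin(a)],[np.sin(a),np.cos(a)]]);xy=SH[sh][0]@R.T+q[:2]
    cv2.polylines(o,[np.round((proj(p,np.c_[xy,np.full(len(xy),z)])+.5)*k-.5).astype(int)],True,c,1)
ln("mould",rm[0],.11,(255,0,0)); 
X=rt[0][:2]
ln("L",rt[0],.084,(255,0,0)); ln("L",(*X,rt[0][2]+np.pi),.06,(0,200,0)); ln("L",rt[0],.036,(0,0,255)); ln("plate",(.4571,-.0278,.106),.012,(255,0,255))
u,v=(proj(p,[.459,-.03,.05])[0]*k).astype(int)
cv2.imwrite("pics/end2.png",o[v-280:v+280,u-330:u+330][:,:,::-1])
E
```

```text
0.86 [414. 326. 477. 346.] 346
0.68 [411. 293. 422. 346.] 273
mould [ 0.465  -0.0332  0.0864  0.9683] 348.8705882352941
top [ 0.5297 -0.0283  2.6654  0.8893] 290.0
```

View pics/end2.png

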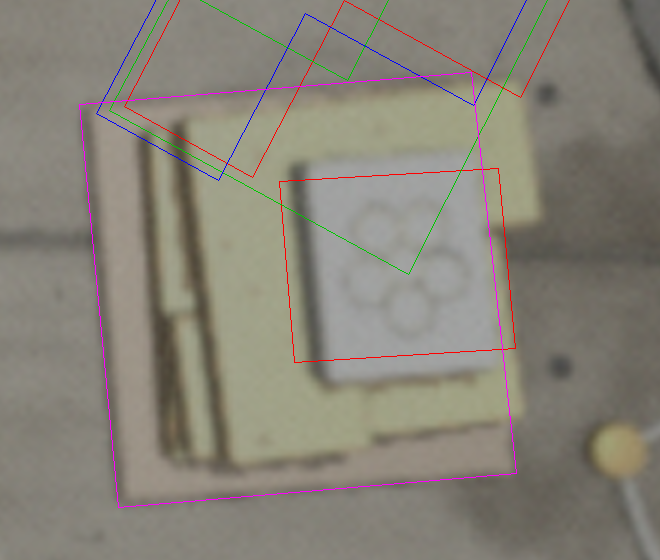

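```bash
python3 - <<'E'
from h import *
p=pickle.load(open("top_e2.pkl","rb"))
k=6
g=cv2.cvtColor(p["img"],cv2.COLOR_RGB2GRAY);
o=cv2.resize(p["img"],None,fx=k,fy=k,interpolation=cv2.INTER_CUBIC)
def ln(sh,q,z,c):
    a=np.radians(q[2]);R=np.array([[np.cos(a),-np.sin(a)],[np.sin(a),np.cos(a)]]);xy=SH[sh][0]@R.T+q[:2]
    cv2.polylines(o,[np.round((proj(p,np.c_[xy,np.full(len(xy),z)])+.5)*k-.5).astype(int)],True,c,1)
s=np.array([-.0017,.0084]); b=np.array([.4610,-.0365])+s
ln("mould",(*b,96),.11,(255,0,0));ln("L",(*b,186),.084,(255,0,0));ln("L",(*b,6),.06,(0,255,0));ln("L",(*b,186),.036,(0,0,255));ln("plate",(.4571,-.0278,6.),.012,(255,0,255))
u,v=(proj(p,[.459,-.03,.05])[0]*k).astype(int)
cv2.imwrite("pics/end3.png",o[v-280:v+280,u-330:u+330][:,:,::-1])
E
```

```text
(no output)
```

View pics/end3.png

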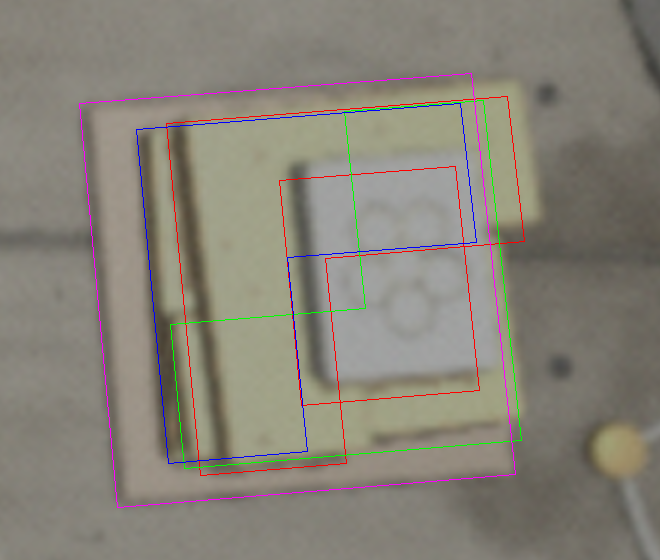

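```bash
python3 - <<'E'
from h import *
from plant import snapshot,regions_of
p=snapshot("side");pickle.dump(p,open("side_e3.pkl","wb"))
k=6;o=cv2.resize(p["img"],None,fx=k,fy=k,interpolation=cv2.INTER_CUBIC)
def ln(sh,q,z,c):
    a=np.radians(q[2]);R=np.array([[np.cos(a),-np.sin(a)],[np.sin(a),np.cos(a)]]);xy=SH[sh][0]@R.T+q[:2]
    for zz in(z,z+SH[sh][1]): cv2.polylines(o,[np.round((proj(p,np.c_[xy,np.full(len(xy),zz)])+.5)*k-.5).astype(int)],True,c,1)
dm=regions_of(p,"mould")[0]["pixels"]
no=np.zeros((480,640),bool)
r=fit([(p,dm*1.,no)],"mould",(.461,-.036,np.radians(96)),.084);print("mould",np.round(r[0],4),r[1])
ln("mould",(r[0][0],r[0][1],np.degrees(r[0][2])),.084,(255,0,0))
for q,z,c in(((.461,-.036,186),.060,(255,0,0)),((.463,-.036,6),.036,(0,255,0)),((.4595,-.037,186),.012,(0,0,255))): ln("L",q,z,c)
u,v=(proj(p,[.459,-.036,.06])[0]*k).astype(int)
cv2.imwrite("pics/end4.png",o[v-290:v+290,u-350:u+350][:,:,::-1])
E
```

```text
mould [ 0.4657 -0.0407  1.656 ] 85.4
```

View pics/end4.png

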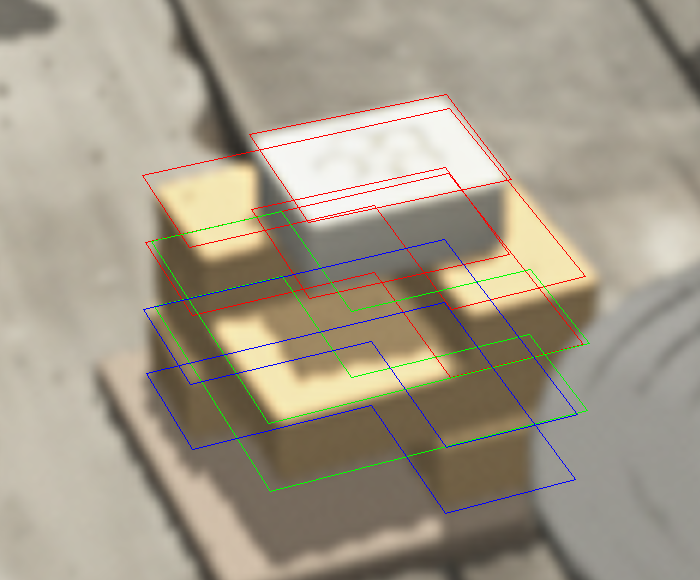

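```bash
python3 -c "
from plant import finish_job,get_state
print(finish_job(), get_state()['clock'])"
```

```text
the job is handed in; nothing more can be done
the job is handed in; nothing more can be done
```

The drying stand is built and I handed the job in about 36 s into the run. The three props are stacked on the kiln plate with their corners alternating, and the mould stands upright on top. `finish_job()` gave no verdict.

**Pile:** In the side view, the bottom, middle and top props read about (460, -37), (464, -36) and (465, -39) mm. The plate centre reads about (459, -35) mm, so the prop centres lie roughly 5–6 mm or less from each other and from the plate centre, within the limits.

**Mould:** It reads about (466, -41) mm and stands level. That is roughly 2–8 mm from the prop centres, against a limit of 18 mm.

**Bystanders:** The stoppers, cup and jug showed at their starting places in both last pictures, within a few pixels. The spray bottle did too in the top view, but the side-view detector gave only a false match on the pile for it. The gripper was open and well clear.

**Checks that disagreed or failed:**
- The two cameras differ by about 8 mm in y. I trusted the side camera because its picture agreed with the fingertips.
- In the last top view my automatic fits of the top prop and mould failed, so I judged those by overlay. That overlay showed offsets of 2–7 mm, growing with height, and the middle prop turned perhaps 3°, which is still within the limits.
- The middle prop sat about 8 mm off along the gripped leg once it was in the hand, and the arm reached a joint limit while placing it. I corrected the position by camera before letting go.

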